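Lock the bench pin with its latch plate

TASK

Lock the wooden bench pin: pick the brass latch plate up by its black lug and bring its oblong eye over the headed stud, one side of the eye tilted in under the head before the plate is levelled onto the steel deck. Then slide it, lying flat, towards the wooden pin until its nose covers the tang and butts squarely against the pin's shoulder, and let go. Use a light hand, never forcing plate against stud or mount (stay below about 20 N), and leave the other bench things where they are.

Things in the scene. Friction and masses are not known exactly. Their poses are not given: they have to be found in the camera images.
- plate: Loose brass latch plate, 5 mm thick, 0.18 to 0.29 kg, flat on the bench at first. Origin: underside, middle of its oblong eye; x from nose to lug (across the eye), y along the eye, z up. Eye 31.5 mm in x by 60 mm in y, corners slightly cut. Plate 84 mm wide around the eye (x -27.5 to +29.5), 40 mm wide nose to x = -37.5, 40 mm wide tail to x = +75.5 with an upright black lug.
- lug (a point): Point in the black lug, 32 mm above the plate's underside, at x = +64 mm of the plate. The lug is 12 mm thick in plate x, 30 mm in y, its top 45 mm above the underside. Grip it across its 12 mm, the fingers closing along plate x; when the plate is home leave the near finger little more than 25 mm, for the stud's head is there.
- nose (a point): Middle of the nose's front edge, on the plate's underside, at x = -37.5 mm of the plate, 21.75 mm from the eye's nose-side inner edge. Axes as the plate's.
- mount: Bench-pin mount, fixed: dark steel deck, top 30 mm above the bench, x -26 to +60 mm, 110 mm wide in y. On its -x side the pale wooden bench pin: tang, 60 mm wide, flush with the deck from x = -26 to -39.5; there a shoulder 70 mm wide rises 4 mm above the deck and the pin runs on to x = -140. Origin: on the bench under the middle of the stud slot; z up.
- slot_mid (a point): Deck top, middle of the stud slot; axes as the mount's. The steel stud, clamped and rigid, stands up to 7 mm either way along mount x from this point and its head's underside is 26 to 42 mm above the deck: its true place must be seen or felt. Shank 10 mm in diameter; flat round head 44 mm in diameter, 4 mm thick. Feel: the tilted eye's lug-side edge rests on the head's top.
- shoulder (a point): Foot of the pin's shoulder, level with the deck's top, at x = -39.5 mm of the mount; axes as the mount's. When home, the nose point is here. Way in: plate tilted 24 to 28 degrees, lug high; eye's nose side down past the head's -x edge, 1 to 4 mm up from where the lug side touches the head, then in under it to the shank; now the lug side clears the head by about 2 mm: level it.
- bur_block: Bystander: dark wooden block 80 x 80 x 35 mm with small burs standing in it to about 72 mm height, loose, 0.5 kg. Origin: centre of the underside.
- bench_file: Bystander: hand file with a wooden handle, about 230 mm long, lying along its own x, loose. Origin: on the bench below its middle.
- bench_block: Bystander: steel block 70 x 70 x 20 mm, loose. Origin: centre of the underside.
- ring_dish: Bystander: white dish 76 mm across, 28 mm high, loose. Origin: centre of the underside.
Things that resemble listed ones, but are neither listed nor needed, are in the scene too. Several things look just like the plate: the one meant starts farthest to the robot's right.

How it is judged:
By the outcome, as a careful person would: the job done as asked, in the order asked, and still so for the second after the job is handed in, with the robot touching nothing.
It also fails if it takes over 61 s, if anything falls off the work surface, if the arm or the gripper's body presses on something with over 40 N, if the wrist force passes 120 N, or if a joint passes its speed limit or range.

ROBOT

A 6-joint arm with a two-finger parallel gripper is mounted at the origin on the work surface. World frame = base frame: x ahead of the robot, y to its left, z up, the work surface at z = 0. Lengths are in m, angles in rad, forces in N, time in s.
With the tool pointing down it reaches from about 0.35 to 0.975 m from the base axis. Payload 4.9 kg.
Tool frame: the origin (TCP) lies at the very end of the fingers, on their centre line; the grasp point (between the pads) lies 19 mm behind it (ctrl.grasp_offset is the distance from the TCP to the grasp point, in m); y points along the fingers, z is the direction in which the jaws open and shut, and the axes are right-handed (so a half turn about y gives the same grasp; the last joint's range is limited). The gripper opens to 85 mm and grips with 20 to 120 N. Pads are 22 mm wide; open, the fingers measure 114 mm over their backs; the gripper's body (76 mm by 85 mm) begins 54 mm behind the grasp point. The pads swing forward as they close: fully open they stand 13 mm farther back than shut.
Start: joints at [1.187, 0.053, 1.613, -0, 1.476, -0.119], TCP at [0.164, 0.603, 0.231] pointing down, gripper open.
Joint ranges: [-3.01, 3.01], [-1.01, 2.22], [0.06, 2.58], [-1.02, 4.17], [0.09, 2.62], [-3.14, 3.14]. Speed limits (rad/s): [2.57, 2.57, 3.14, 3.14, 3.14, 3.14].

INTERFACE

Orientations are given as a rotation vector (axis times angle).
In Python, from station import ctrl, eyes, finish_job, find_in, regions_of, pinpoint gives the robot as it stands.
- The arm moves only by the tool play_rows, never from a script. Its argument "moves" is a list of rows, each an object of numbers: "x", "y", "z": the shift along the world's x, y, z in cm; "turn": the turn about the world's z in degrees; "jaw": the finger opening in cm, from 0 to 8.54. A call has 1 to 8 rows; each row shifts and turns the commanded pose from where the row before left it; what a row does not reach is not made up. A row lasts 1/12 s, in which the tool goes at most 41.7 mm and 7.16 degrees, less where a joint would pass 70% of its speed; a pose out of reach is approached as far as the arm can. A call is refused whole if a number of a shift passes 4.17 or a number of a turn 7.16, either way. A call with a gripper value outside its range is refused whole. The fingers move at their own pace and stop on an object; "squeeze" is the grip in N (left out, the last holds). Time passes only in rows, so rows that do not move let the fingers close. It gives the time, the measured TCP pose, the force and the opening at its end, in the units of the state.
- ctrl.get_obs(): the state, without advancing time (a new reading comes with each control period).
- eyes.get_image(name): name is "side" or "top" or "wrist"; returns a dict with "img" (480x640x3 uint8, red, green, blue), "camera_matrix" (3x3 intrinsics, pixels), "cam_to_world" (4x4, takes a point from camera to world coordinates). Camera axes: x right, y up, looking along -z (the intrinsics and any distortion apply to the point x, -y, -z); pixel columns grow to the right and rows downward; lengths in m; the calibration is good to about 2 mm. A picture is of the moment at which its call begins. There is no depth.
- finish_job(): hands the job in, once; it reports no verdict.
Trained networks look in the newest picture that a camera, given by its name, has taken for a name from the list of things; names that differ only in an ending like _2 or _b are one class to them, and where a whole thing is asked for, a point or a joint stands for the part that bears it (a point fixed in the world has none). Each returns a list of dicts, best first, with "score" (0 to 1); they miss things now and then, are a little off and sometimes report something else, mostly with a low value. They report only what shows in the picture. A call takes as long as a camera call. They do not tell look-alikes from the thing itself.
- find_in(camera, query): "point" ([column, row] in pixels, amid what is visible of it).
- regions_of(camera, query): "pixels" (480x640 bool, what is visible of it) and "point" ([column, row] in pixels, amid what is visible of it).
- pinpoint(camera, query): "point" ([column, row] in pixels: a listed point, or the origin of a listed thing).
The state is a dict: "t": time; "q": joint angles; "dq": joint speeds; "effort": joint torques, N m; "tool_pos": TCP position; "tool_rot": TCP orientation; "contact_force": force on the tool from outside, world axes, zero at the start; "wrist_torque": the same for the moment, N m; "opening": finger opening in m.
Only numpy, scipy, OpenCV 4.12 (cv2) and the standard library are available. Lean on these libraries where they do the work, as an engineer would, in place of code of your own. Each camera call takes 0.05 s, during which the arm holds its last target.

## Working session

There is one attempt and no reset: what is moved stays moved. The work goes in short steps, Python scripts to look and compute and a tool call to move; the robot and the scene stay as the last step left them, time stands still between calls to the robot, and variables do not carry over. Pictures are saved under pics/ and viewed, and the job is handed in when it is done.

Besides the shell and the picture viewer there is one more tool, called after "Call:" as name(argument=value, ...) on one line, values as JSON. play_rows: Moves the arm, as the interface text tells. Its arguments: {"type":"object","properties":{"moves":{"type":"array"},"squeeze":{"type":"number"}},"required":["moves"]}

```bash
mkdir -p pics; ls; python3 - <<'E'
from station import ctrl, eyes, finish_job, find_in, regions_of, pinpoint
import cv2,numpy as np
o=ctrl.get_obs(); print({k:np.round(v,3) for k,v in o.items()}, ctrl.grasp_offset)
for n in ["side","top","wrist"]:
    d=eyes.get_image(n); cv2.imwrite(f"pics/{n}0.png",d["img"][...,::-1]); print(n,np.round(d["camera_matrix"],1).tolist(),np.round(d["cam_to_world"],3).tolist(),d.keys())
    for q in ["plate","lug","mount","slot_mid","shoulder"]:
        print(q,[(np.round(r["point"],0).tolist(),round(r["score"],2)) for r in pinpoint(n,q)])
E
```

```text
pics
{'t': np.float64(0.0), 'q': array([ 1.187,  0.053,  1.614,  0.   ,  1.476, -0.119]), 'dq': array([ 0.001,  0.   ,  0.001, -0.001,  0.001, -0.002]), 'effort': array([ 1.0000e-03, -3.9367e+01, -3.7018e+01,  0.0000e+00,  7.0000e-03,
       -0.0000e+00]), 'tool_pos': array([0.163, 0.603, 0.23 ]), 'tool_rot': array([-1.563,  0.208, -0.208]), 'contact_force': array([ 0.19 , -0.443, -0.461]), 'wrist_torque': array([ 0.029, -0.029,  0.003]), 'opening': np.float64(0.085)} 0.0187
side [[571.4, 0.0, 315.2], [0.0, 571.4, 233.1], [0.0, 0.0, 1.0]] [[0.981, 0.1, -0.168, 0.361], [-0.195, 0.547, -0.814, -0.917], [0.01, 0.831, 0.556, 0.678], [0.0, 0.0, 0.0, 1.0]] dict_keys(['img', 'camera_matrix', 'cam_to_world'])
plate [([318.0, 214.0], 0.93), ([289.0, 356.0], 0.87), ([362.0, 293.0], 0.82), ([197.0, 325.0], 0.61), ([294.0, 257.0], 0.16)]
lug [([326.0, 349.0], 0.86), ([209.0, 285.0], 0.72), ([324.0, 188.0], 0.67), ([398.0, 292.0], 0.66)]
mount [([294.0, 256.0], 0.78)]
slot_mid [([291.0, 246.0], 0.67), ([289.0, 355.0], 0.49)]
shoulder [([276.0, 251.0], 0.78)]
top [[565.3, 0.0, 319.1], [0.0, 565.3, 243.2], [0.0, 0.0, 1.0]] [[-0.018, 0.998, -0.052, 0.474], [-1.0, -0.02, -0.025, -0.007], [-0.026, 0.052, 0.998, 0.982], [0.0, 0.0, 0.0, 1.0]] dict_keys(['img', 'camera_matrix', 'cam_to_world'])
plate [([409.0, 188.0], 0.9), ([428.0, 363.0], 0.89), ([481.0, 280.0], 0.57)]
lug [([500.0, 245.0], 0.96), ([391.0, 352.0], 0.84), ([212.0, 191.0], 0.75), ([430.0, 160.0], 0.67)]
mount [([331.0, 254.0], 0.61)]
slot_mid [([329.0, 254.0], 0.82), ([337.0, 113.0], 0.62), ([173.0, 279.0], 0.23)]
shoulder [([330.0, 277.0], 0.88), ([331.0, 252.0], 0.23)]
wrist [[360.2, 0.0, 320.4], [0.0, 360.2, 239.7], [0.0, 0.0, 1.0]] [[0.263, -0.922, -0.284, 0.089], [0.965, 0.251, 0.078, 0.623], [-0.001, -0.295, 0.956, 0.375], [0.0, 0.0, 0.0, 1.0]] dict_keys(['img', 'camera_matrix', 'cam_to_world'])
plate []
lug []
mount []
slot_mid []
shoulder []
```

View pics/side0.png

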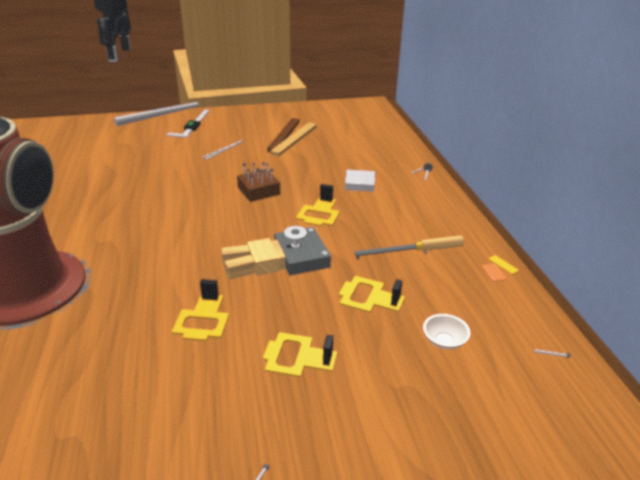

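View pics/top0.png

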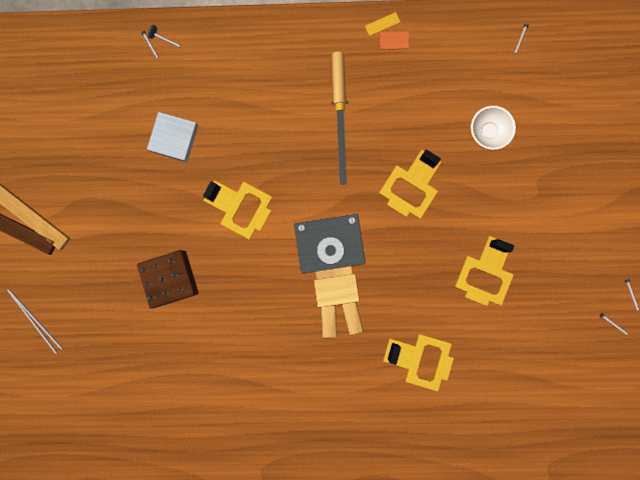

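The side view shows four yellow plates with lugs near (328,350), (397,292), (209,288) and (326,192). The mount is at (295,250), with its pin pointing to the robot. The top view shows the same four at (485,275), (410,190), (425,362) and (240,208). The image's right is world −y, so the plate meant should be (485,275) in top and (300,353) in side. I'll measure this and confirm it in a crop.

```bash
cat > h.py <<'E'
import numpy as np,cv2
from station import ctrl, eyes, finish_job, find_in, regions_of, pinpoint
from scipy.optimize import minimize,least_squares
def snap(n,name=None):
    d=eyes.get_image(n)
    if name: cv2.imwrite(f"pics/{name}.png",d["img"][...,::-1])
    return d
def proj(d,P):
    P=np.atleast_2d(P); T=np.linalg.inv(d["cam_to_world"]); c=P@T[:3,:3].T+T[:3,3]
    c=c*[1,-1,-1]; u=c@d["camera_matrix"].T; return u[:,:2]/u[:,2:]
def unproj(d,uv,z):
    K=np.linalg.inv(d["camera_matrix"]); r=K@np.array([uv[0],uv[1],1.]); r=r*[1,-1,-1]
    r=d["cam_to_world"][:3,:3]@r; o=d["cam_to_world"][:3,3]; return o+r*(z-o[2])/r[2]
def tri(ds,uvs):
    A=[];b=[]
    for d,uv in zip(ds,uvs):
        p=unproj(d,uv,0);o=d["cam_to_world"][:3,3];v=(p-o)/np.linalg.norm(p-o);M=np.eye(3)-np.outer(v,v);A.append(M);b.append(M@o)
    x,r,_,_=np.linalg.lstsq(np.vstack(A),np.hstack(b),rcond=None);return x,np.sqrt(r)
OUT=np.array([[-37.5,-20],[-27.5,-20],[-27.5,-42],[29.5,-42],[29.5,-20],[75.5,-20],[75.5,20],[29.5,20],[29.5,42],[-27.5,42],[-27.5,20],[-37.5,20]])/1e3
EYE=np.array([[-15.75,-25],[-11,-30],[11,-30],[15.75,-25],[15.75,25],[11,30],[-11,30],[-15.75,25]])/1e3
LUGB=np.array([[x,y,z] for x in(58,70) for y in(-15,15) for z in(5,45)])/1e3
E
python3 - <<'E'
from h import *
ds=[snap("top"),snap("side")]
for n,d in zip(["top","side"],ds):
    for q in ["plate","lug","nose"]:
        print(n,q,[(np.round(unproj(d,r["point"],0.032 if q=="lug" else 0)[:2],3).tolist(),np.round(r["point"],0).tolist(),round(r["score"],2)) for r in pinpoint(n,q)])
    print('mount',[np.round(unproj(d,r["point"],0),3).tolist() for r in pinpoint(n,"mount")[:1]],'slot',[np.round(unproj(d,r["point"],0.03),3).tolist() for r in pinpoint(n,"slot_mid")[:1]],'sh',[np.round(unproj(d,r["point"],0.03),3).tolist() for r in pinpoint(n,"shoulder")[:1]])
a=ds[0]["img"][200:380,360:560]; b=ds[1]["img"][310:400,220:380]
a=cv2.resize(a,None,fx=3,fy=3,interpolation=2)
b=cv2.resize(b,(533,300),interpolation=2)
cv2.imwrite("pics/crop_t.png",a[...,::-1]);cv2.imwrite("pics/crop_s.png",b[...,::-1])
m=cv2.resize(ds[1]["img"][215:285,210:340],None,fx=6,fy=6,interpolation=2);cv2.imwrite("pics/crop_m.png",m[...,::-1])
E
```

```text
top plate [([0.615, -0.14], [408.0, 190.0], 0.96), ([0.457, -0.263], [482.0, 280.0], 0.77), ([0.587, 0.135], [251.0, 209.0], 0.73), ([0.317, -0.164], [427.0, 362.0], 0.58)]
top lug [([0.659, -0.171], [428.0, 161.0], 0.97), ([0.51, -0.286], [500.0, 248.0], 0.79), ([0.614, 0.191], [215.0, 192.0], 0.7), ([0.338, -0.105], [394.0, 354.0], 0.61)]
top nose [([0.567, 0.112], [264.0, 221.0], 0.89), ([0.424, -0.248], [474.0, 299.0], 0.81), ([0.579, -0.114], [394.0, 211.0], 0.78), ([0.312, -0.202], [449.0, 365.0], 0.73)]
mount [[0.505, -0.006, 0.0]] slot [[0.42, -0.246, 0.03]] sh [[0.474, -0.005, 0.03]]
side plate [([0.585, 0.129], [319.0, 219.0], 0.95), ([0.311, -0.171], [197.0, 327.0], 0.8), ([0.454, -0.262], [288.0, 354.0], 0.66), ([0.614, -0.132], [363.0, 292.0], 0.61)]
side lug [([0.342, -0.111], [212.0, 288.0], 0.93), ([0.517, -0.295], [331.0, 349.0], 0.92), ([0.612, 0.207], [324.0, 188.0], 0.71), ([0.66, -0.175], [395.0, 290.0], 0.62)]
side nose [([0.563, 0.095], [312.0, 228.0], 0.96), ([0.307, -0.205], [195.0, 342.0], 0.86), ([0.576, -0.124], [341.0, 292.0], 0.84), ([0.419, -0.256], [266.0, 354.0], 0.63)]
mount [[0.502, 0.006, 0.0]] slot [[0.51, -0.004, 0.03]] sh [[0.736, -0.057, 0.03]]
```

View pics/crop_t.png

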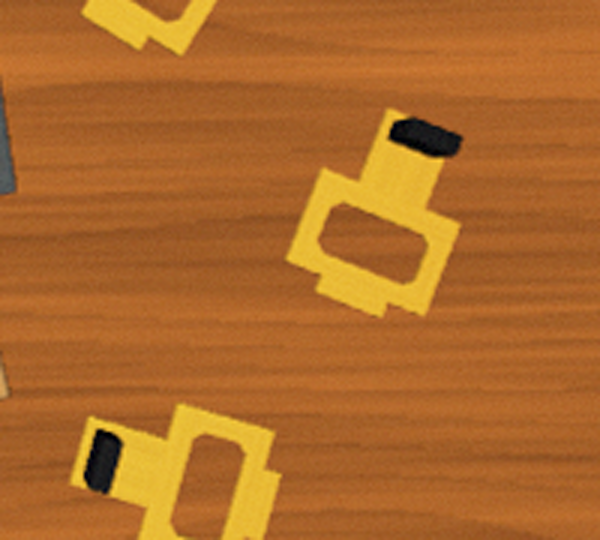

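View pics/crop_m.png

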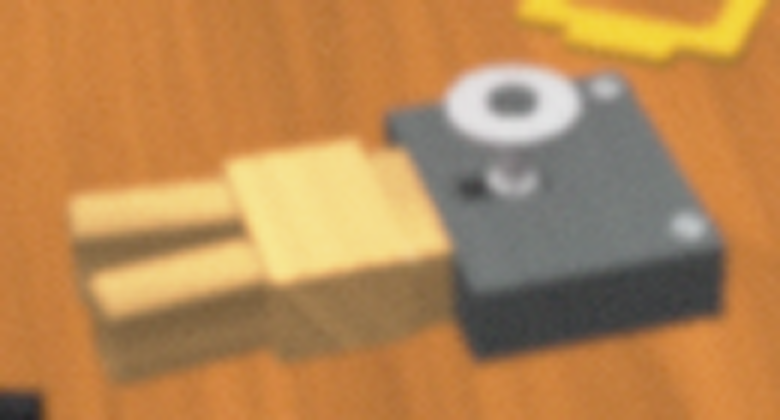

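The target is the plate at top (485,275), world about (0.456, −0.263). The other plates have y = −0.14, −0.16 and +0.13, so this one is farthest right and the crop confirms it. Next I'll fit the plate and mount poses precisely and triangulate the stud head.

```bash
cat > fit.py <<'E'
from h import *
S=4
def Rz(a): return np.array([[np.cos(a),-np.sin(a),0],[np.sin(a),np.cos(a),0],[0,0,1]])
def fill(im,p,v): cv2.fillPoly(im,[np.round(p*S*16+S*8-8).astype(np.int32)],v,shift=4)
def soft(im): return cv2.resize(cv2.GaussianBlur(im.astype(np.float32),(0,0),S*0.7),(640,480),interpolation=cv2.INTER_AREA)
def plate_mask(d,R,t):
    """yellow region"""
    im=np.zeros((480*S,640*S),np.uint8)
    f=lambda P2,z: proj(d,np.c_[P2,np.full(len(P2),z)]@R.T+t)
    for z in (0,0.0025,.005): fill(im,f(OUT,z),1)
    e=np.ones_like(im)
    for z in (0,0.005):
        k=np.zeros_like(im); fill(k,f(EYE,z),1); e&=k
    im[e>0]=0
    h=cv2.convexHull(proj(d,LUGB@R.T+t).astype(np.float32))[:,0]; fill(im,h,0)
    return soft(im)
def yel(img):
    h=cv2.cvtColor(img,cv2.COLOR_RGB2HSV); return ((h[...,0]>=20)&(h[...,0]<=35)&(h[...,1]>150)&(h[...,2]>150)).astype(np.float32)
def fit_plate(ds,x0,boxes,z=0,dof=3):
    ms=[]
    for d,bx in zip(ds,boxes):
        m=np.zeros((480,640),np.float32);y=yel(d["img"]);c0,r0,c1,r1=bx;m[r0:r1,c0:c1]=y[r0:r1,c0:c1];ms.append(m)
    def cost(p):
        R=Rz(p[2]);t=np.array([p[0],p[1],z]);c=0
        for d,m in zip(ds,ms): c+=np.abs(plate_mask(d,R,t)-m).sum()/m.sum()
        return c
    sim=np.array([x0]+[np.add(x0,e) for e in ([.006,0,0],[0,.006,0],[0,0,.08])])
    r=minimize(cost,x0,method="Nelder-Mead",options=dict(initial_simplex=sim,xatol=2e-4,fatol=1e-4,maxiter=150));return r.x,r.fun
E
python3 - <<'E'
from fit import *
dt,dsd=snap("top"),snap("side")
th=np.arctan2(-0.29+0.263,0.513-0.456)
bt=(445,225,530,320);bs=(255,320,345,385)
for ds,b in (([dt],[bt]),([dsd],[bs]),([dt,dsd],[bt,bs])):
    x,f=fit_plate(ds,[0.456,-0.263,th],b);print(np.round(x[:2],4),np.degrees(x[2]),f)
# head + deck
for n,d,box in(("top",dt,(290,205,372,280)),("side",dsd,(270,218,340,280))):
    h=cv2.cvtColor(d["img"],cv2.COLOR_RGB2HSV);c0,r0,c1,r1=box
    m=np.zeros((480,640),np.uint8);m[r0:r1,c0:c1]=((h[...,1]<60)&(h[...,2]>150))[r0:r1,c0:c1]
    k=cv2.connectedComponentsWithStats(m)
    for i in range(1,k[0]):
        if k[2][i,4]>20:
            cnt=max(cv2.findContours((k[1]==i).astype(np.uint8),cv2.RETR_EXTERNAL,cv2.CHAIN_APPROX_NONE)[0],key=len)
            print(n,k[2][i],k[3][i],cv2.fitEllipse(cnt) if len(cnt)>5 else '')
E
```

```text
[ 0.4553 -0.2642] -23.57627920322484 0.13817866146564484
[ 0.4546 -0.2615] -22.910729166571215 0.13787038624286652
[ 0.455  -0.2629] -23.099249696033358 0.3351863622665405
top [349 218   6   6  26] [351.46153846 220.19230769] ((351.5, 220.2762908935547), (5.198074817657471, 5.2483811378479), 90.0)
top [298 225   7   6  28] [301.  227.5] ((301.0, 227.5), (5.035429000854492, 5.532295227050781), 123.23954010009766)
top [317 238  27  26 450] [330.09111111 250.20666667] ((330.08087158203125, 250.1898651123047), (25.34137535095215, 25.717954635620117), 83.96549224853516)
side [283 226  24  14 219] [294.98173516 232.36986301] ((294.9157409667969, 232.29034423828125), (12.435470581054688, 22.42218589782715), 87.72517395019531)
side [322 250   7   5  24] [324.625 252.25 ] ((324.6442565917969, 252.2405242919922), (3.838178873062134, 6.0389084815979), 91.88642883300781)
```

```bash
cat >> fit.py <<'E'
DECK=np.array([[x,y,z] for x in(-26,60) for y in(-55,55) for z in(0,30)])/1e3
PIN=np.array([[x,y,z] for x,w,hs in((-26,30,(0,30)),(-39.5,30,(0,30)),(-39.5,35,(0,34)),(-80,35,(0,34))) for y in(-w,w) for z in hs])/1e3
def hull(d,P): return cv2.convexHull(proj(d,P).astype(np.float32))[:,0]
def deck_mask(d,p):
    R=Rz(p[2]);t=np.array([p[0],p[1],0]);im=np.zeros((480*S,640*S),np.uint8)
    fill(im,hull(d,DECK@R.T+t),1)
    fill(im,hull(d,PIN[:8]@R.T+t),0);fill(im,hull(d,PIN[8:]@R.T+t),0)
    fill(im,hull(d,DECK[[1,3,5,7]]@R.T+t),1)
    if len(p)>3:
        a=np.linspace(0,2*np.pi,60);fill(im,hull(d,np.c_[p[3]+.022*np.cos(a),p[4]+.022*np.sin(a),0*a+p[5]]),1)
    return soft(im)
E
python3 - <<'E'
from fit import *
dt,ds=snap("top"),snap("side")
hd,res=tri([dt,ds],[(330.08,250.19),(294.92,232.29)]);print("head top?",hd,res)
# screws at deck corners for consistency
print("screw",tri([dt,ds],[(351.46,220.2),(324.63,252.25)]))
out=[]
for nm,D,bx in(("top",dt,(285,205,375,285)),("side",ds,(262,215,345,285))):
    h=cv2.cvtColor(D["img"],cv2.COLOR_RGB2HSV);c0,r0,c1,r1=bx
    m=np.zeros((480,640),np.float32);g=(h[...,1]<95).astype(np.float32);m[r0:r1,c0:c1]=g[r0:r1,c0:c1];m=cv2.morphologyEx(m,cv2.MORPH_CLOSE,np.ones((5,5)))
    out.append((D,m))
def fit(L):
    def cost(p):return sum(np.abs(deck_mask(D,[*p,hd[0],hd[1],hd[2]])-m).sum()/m.sum() for D,m in L)
    x0=[.505,0,.13];sim=np.array([x0]+[np.add(x0,e) for e in ([.006,0,0],[0,.006,0],[0,0,.08])])
    return minimize(cost,x0,method="Nelder-Mead",options=dict(initial_simplex=sim,xatol=2e-4,fatol=1e-4,maxiter=150))
for L in([out[0]],[out[1]],out):
    r=fit(L);R=Rz(r.x[2]);print(np.round(r.x[:2],4),np.degrees(r.x[2]),r.fun,"head in mount",np.round(R.T@(hd-[*r.x[:2],0]),4))
E
```

```text
head top? [ 0.51002312 -0.00216918  0.06012538] [0.00043833]
screw (array([ 0.5614293 , -0.0390462 ,  0.03159379]), array([0.00017849]))
[ 0.5063 -0.0031] 7.504641852601656 0.051127079874277115 head in mount [0.0038 0.0004 0.0601]
[0.5052 0.0022] 7.309551450584135 0.08357633650302887 head in mount [ 0.0042 -0.0049  0.0601]
[ 0.5059 -0.0019] 7.475922368545006 0.15727181732654572 head in mount [ 0.0041 -0.0008  0.0601]
```

```bash
cat >> h.py <<'E'
from scipy.spatial.transform import Rotation as Ro
def st():
    o=ctrl.get_obs();R=Ro.from_rotvec(o["tool_rot"]).as_matrix()
    jz=R[:,2];print("t %.2f tcp"%o["t"],np.round(o["tool_pos"]*100,2),"approach",np.round(R[:,1],3),"jaw heading %.2f"%(np.degrees(np.arctan2(jz[1],jz[0]))%180),"F",np.round(o["contact_force"],1),"T",np.round(o["wrist_torque"],2),"open",round(float(o["opening"])*1e3,1),"q6 %.2f"%o["q"][5]);return o
E
python3 - <<'E'
from h import *
o=st();p=np.array([.455,-.263])+.064*np.array([np.cos(np.radians(-23.2)),np.sin(np.radians(-23.2))])
print(p, (p-o["tool_pos"][:2])*100)
print(np.round(o["q"],2))
E
```

```text
t 1.80 tcp [16.36 60.32 23.13] approach [-0. -0. -1.] jaw heading 74.83 F [-0.6 -1.   0.4] T [0.03 0.05 0.06] open 85.5 q6 -0.12
[ 0.51382466 -0.28821228] [ 35.02431227 -89.13964754]
[ 1.19  0.05  1.61 -0.    1.48 -0.12]
```

Call:
play_rows(moves=[{"x": 2.4,"y": -3.4,"jaw": 6},{"x": 2.4,"y": -3.4},{"x": 2.4,"y": -3.4},{"x": 2.4,"y": -3.4},{"x": 2.4,"y": -3.4},{"x": 2.4,"y": -3.4},{"x": 2.4,"y": -3.4},{"x": 2.4,"y": -3.4}], squeeze=20)

```text
invalid input
```

Call:
play_rows(moves=[{"x": 1,"y": -4,"turn": -1},{"x": 1,"y": -4,"turn": -1},{"x": 1,"y": -4,"turn": -1},{"x": 1,"y": -4,"turn": -1},{"x": 1,"y": -4,"turn": -1},{"x": 1,"y": -4,"turn": -1},{"x": 1,"y": -4,"turn": -1},{"x": 1,"y": -4,"turn": -1}])

```text
invalid input
```

Call:
play_rows(moves=[{"x": 1,"y": -3.7},{"x": 1,"y": -3.7},{"x": 1,"y": -3.7},{"x": 1,"y": -3.7},{"x": 1,"y": -3.7},{"x": 1,"y": -3.7},{"x": 1,"y": -3.7},{"x": 1,"y": -3.7}])

```text
invalid input
```

```bash
python3 - <<'E'
from h import *
st();snap("wrist","w1");snap("side","s1")
for q in("lug","plate","nose"): print(q,[(np.round(r["point"]).tolist(),round(r["score"],2)) for r in pinpoint("wrist",q)])
E
```

```text
t 1.80 tcp [16.36 60.32 23.13] approach [-0. -0. -1.] jaw heading 74.83 F [-0.6 -1.   0.4] T [0.03 0.05 0.06] open 85.5 q6 -0.12
lug []
plate []
nose []
```

View pics/w1.png

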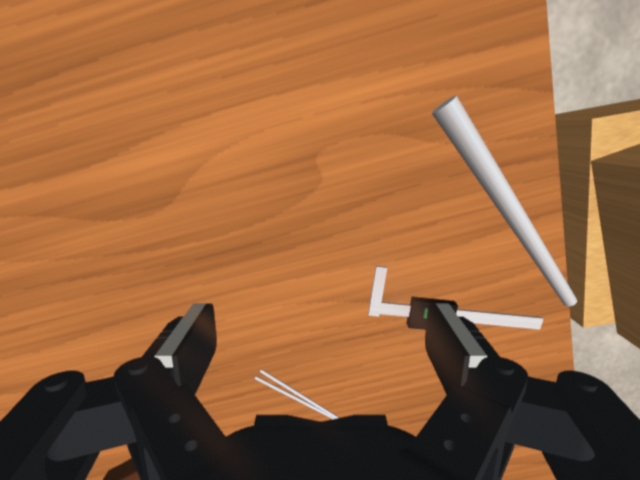

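All three calls were refused and nothing moved. The wrist view shows only bare bench and tools. I'll give every row the full set of numbers.

Call:
play_rows(moves=[{"x": 2.4,"y": -3.4,"z": 0,"turn": 0,"jaw": 6},{"x": 2.4,"y": -3.4,"z": 0,"turn": 0,"jaw": 6},{"x": 2.4,"y": -3.4,"z": 0,"turn": 0,"jaw": 6},{"x": 2.4,"y": -3.4,"z": 0,"turn": 0,"jaw": 6},{"x": 2.4,"y": -3.4,"z": 0,"turn": 0,"jaw": 6},{"x": 2.4,"y": -3.4,"z": 0,"turn": 0,"jaw": 6},{"x": 2.4,"y": -3.4,"z": 0,"turn": 0,"jaw": 6},{"x": 2.4,"y": -3.4,"z": 0,"turn": 0,"jaw": 6}], squeeze=20)

```text
t: 2.72
tool_pos: [0.3563, 0.3295, 0.2316]
tool_rot: [-1.56, 0.207, -0.208]
contact_force: [1.1, 0.7, 0.0]
opening: 0.0604
```

Call:
play_rows(moves=[{"x": 1,"y": -4,"z": 0,"turn": -1,"jaw": 6},{"x": 1,"y": -4,"z": 0,"turn": -1,"jaw": 6},{"x": 1,"y": -4,"z": 0,"turn": -1,"jaw": 6},{"x": 1,"y": -4,"z": 0,"turn": -1,"jaw": 6},{"x": 1,"y": -4,"z": 0,"turn": -1,"jaw": 6},{"x": 1,"y": -4,"z": 0,"turn": -1,"jaw": 6},{"x": 1,"y": -4,"z": 0,"turn": -1,"jaw": 6},{"x": 1,"y": -4,"z": 0,"turn": -1,"jaw": 6}])

```text
t: 3.38
tool_pos: [0.4356, 0.0092, 0.2318]
tool_rot: [-1.547, 0.317, -0.319]
contact_force: [1.0, 0.2, -0.7]
opening: 0.0598
```

Call:
play_rows(moves=[{"x": 1,"y": -3.7,"z": -0.5,"turn": 0,"jaw": 6},{"x": 1,"y": -3.7,"z": -0.5,"turn": 0,"jaw": 6},{"x": 1,"y": -3.7,"z": -0.5,"turn": 0,"jaw": 6},{"x": 1,"y": -3.7,"z": -0.5,"turn": 0,"jaw": 6},{"x": 1,"y": -3.7,"z": -0.5,"turn": 0,"jaw": 6},{"x": 1,"y": -3.7,"z": -0.5,"turn": 0,"jaw": 6},{"x": 1,"y": -3.7,"z": -0.5,"turn": 0,"jaw": 6},{"x": 1,"y": -3.7,"z": -0.5,"turn": 0,"jaw": 6}])

```text
t: 4.05
tool_pos: [0.5157, -0.2869, 0.1911]
tool_rot: [-1.547, 0.317, -0.318]
contact_force: [0.9, 0.6, 0.6]
opening: 0.0602
```

```bash
python3 - <<'E'
from h import *
st();snap("wrist","w2");d=snap("side","s2")
E
```

```text
t 4.05 tcp [ 51.57 -28.69  19.11] approach [ 0. -0. -1.] jaw heading 66.80 F [0.9 0.6 0.6] T [ 0.07  0.02 -0.03] open 60.2 q6 -1.80
```

View pics/w2.png

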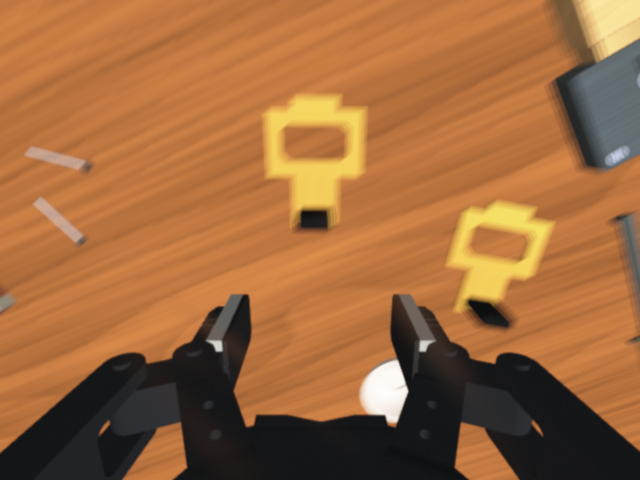

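View pics/s2.png

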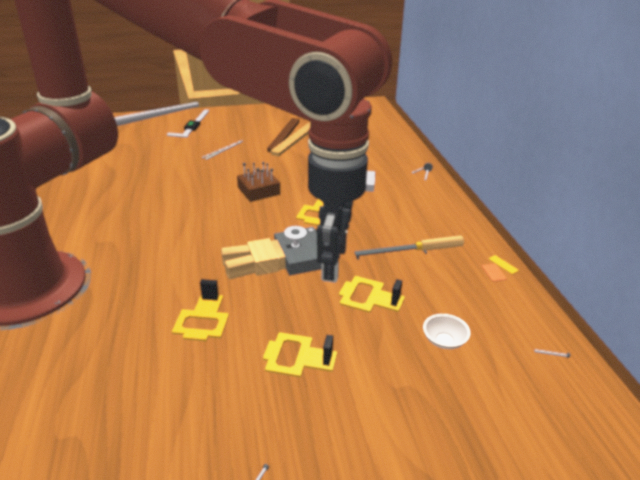

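The wrist view shows the target plate squarely ahead, with its lug at (314,219) and its nose at (315,97). The jaws line up with the plate's y. The side view shows the gripper above the target region and all four plates untouched. I'll refine the pose from the wrist camera.

```bash
python3 - <<'E'
from fit import *
st()
dw=snap("wrist","w3")
x,f=fit_plate([dw],[0.455,-0.263,np.radians(-23.2)],[(250,80,380,240)]);print(np.round(x,4),np.degrees(x[2]),f)
c,s=np.cos(x[2]),np.sin(x[2]);L=x[:2]+.064*np.array([c,s]);print("lug",L)
for r in pinpoint("wrist","lug")[:2]: print(r["point"],r["score"],unproj(dw,r["point"],.032))
st()
E
```

```text
t 4.15 tcp [ 51.54 -28.91  18.96] approach [-0.002 -0.    -1.   ] jaw heading 66.56 F [-0.4  1.   0.2] T [-0.04 -0.    0.02] open 59.8 q6 -1.80
[ 0.4523 -0.2617 -0.4096] -23.470467901254324 0.0713769868016243
lug [ 0.51103721 -0.287215  ]
[498.7, 311.4] 0.94 [ 0.66001506 -0.1720617   0.032     ]
[322.3, 220.2] 0.64 [ 0.51432193 -0.28804487  0.032     ]
t 4.25 tcp [ 51.53 -28.55  19.06] approach [-0.001  0.001 -1.   ] jaw heading 66.73 F [ 0.2 -0.5  0.5] T [-0.02 -0.02  0.01] open 60.3 q6 -1.80
```

Call:
play_rows(moves=[{"x": -0.3,"y": -0.2,"z": -2,"turn": 0,"jaw": 6},{"x": 0,"y": 0,"z": -3,"turn": 0,"jaw": 6},{"x": 0,"y": 0,"z": -3,"turn": 0,"jaw": 6},{"x": 0,"y": 0,"z": -3,"turn": 0,"jaw": 6},{"x": 0,"y": 0,"z": -2,"turn": 0,"jaw": 6},{"x": 0,"y": 0,"z": -2,"turn": 0,"jaw": 6},{"x": 0,"y": 0,"z": -1.6,"turn": 0,"jaw": 6},{"x": 0,"y": 0,"z": -1.0,"turn": 0,"jaw": 5}])

```text
t: 4.92
tool_pos: [0.5117, -0.2847, 0.0138]
tool_rot: [-1.546, 0.318, -0.314]
contact_force: [0.1, 0.5, 0.3]
opening: 0.0504
```

```bash
python3 - <<'E'
from h import *
st();d=snap("wrist","w4");e=snap("side","s4")
a=cv2.resize(e["img"][280:400,240:400],None,fx=4,fy=4,interpolation=2);cv2.imwrite("pics/s4c.png",a[...,::-1])
E
```

```text
t 4.92 tcp [ 51.17 -28.47   1.38] approach [-0.002  0.002 -1.   ] jaw heading 66.92 F [0.1 0.5 0.3] T [-0.02  0.04 -0.01] open 50.4 q6 -1.80
```

View pics/w4.png

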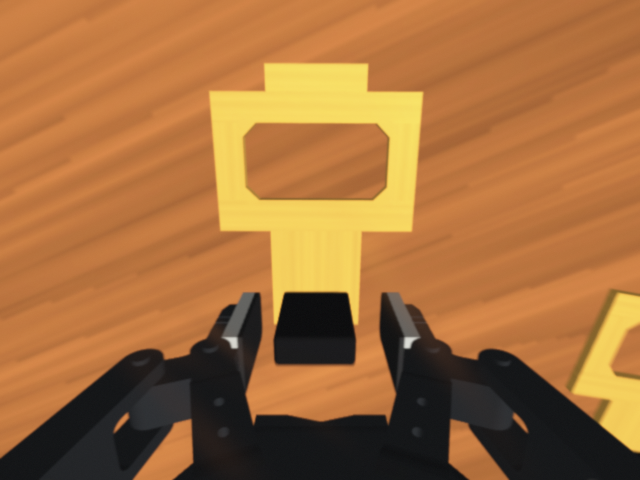

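View pics/s4c.png

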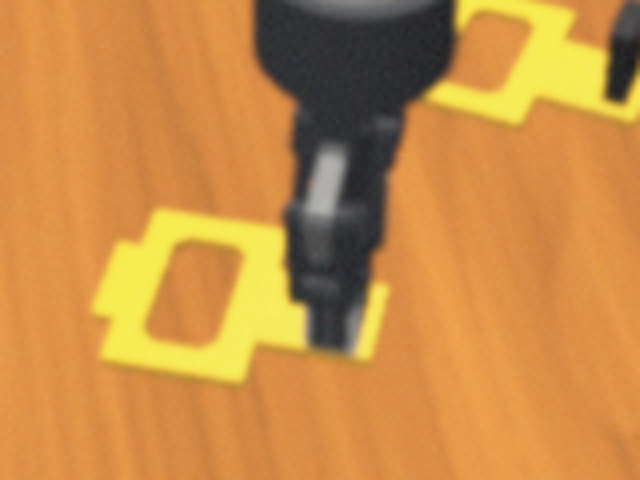

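The lug stands between the open fingers, at wrist (314,325), with the plate square to the jaws. I'll close lightly.

Call:
play_rows(moves=[{"x": 0,"y": 0,"z": 0,"turn": 0,"jaw": 3.5},{"x": 0,"y": 0,"z": 0,"turn": 0,"jaw": 3.2},{"x": 0,"y": 0,"z": 0,"turn": 0,"jaw": 2.8},{"x": 0,"y": 0,"z": 0,"turn": 0,"jaw": 2.5},{"x": 0,"y": 0,"z": 0,"turn": 0,"jaw": 2.5}], squeeze=20)

```text
t: 5.43
tool_pos: [0.5138, -0.2875, 0.0172]
tool_rot: [-1.548, 0.315, -0.32]
contact_force: [0.1, 2.0, 5.6]
opening: 0.0296
```

```bash
python3 - <<'E'
from fit import *
st();dw=snap("wrist","w5");e=snap("side")
x,f=fit_plate([dw],[0.455,-0.263,np.radians(-23.2)],[(190,50,440,340)]);print(np.round(x,4),np.degrees(x[2]),f)
E
```

```text
t 5.43 tcp [ 51.38 -28.75   1.72] approach [ 0.003 -0.001 -1.   ] jaw heading 66.82 F [0.1 2.  5.6] T [0.28 0.07 0.07] open 29.6 q6 -1.80
[ 0.4527 -0.2623 -0.4073] -23.335866329480105 0.31757888197898865
```

View pics/w5.png

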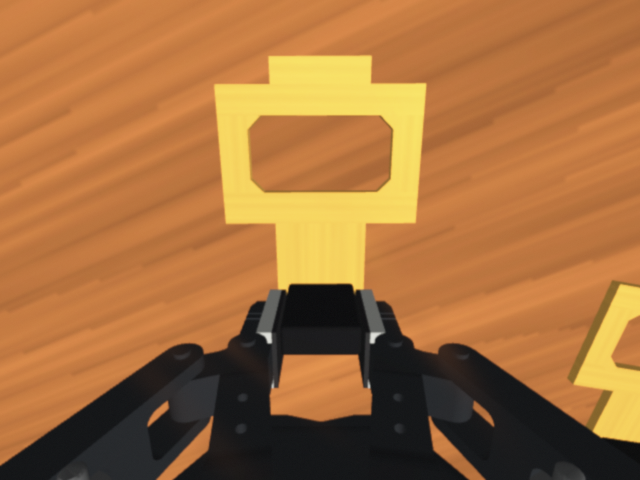

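Call:
play_rows(moves=[{"x": -0.1,"y": 0.05,"z": 0.3,"turn": 0,"jaw": 2.5},{"x": -0.1,"y": 0.05,"z": 0.3,"turn": 0,"jaw": 2.5},{"x": -0.1,"y": 0.05,"z": 0.4,"turn": 0,"jaw": 2.5},{"x": 0,"y": 0,"z": 0,"turn": 0,"jaw": 2.5}])

```text
t: 5.87
tool_pos: [0.5094, -0.2853, 0.0257]
tool_rot: [-1.548, 0.317, -0.318]
contact_force: [-0.2, 0.0, -2.1]
opening: 0.0298
```

```bash
python3 - <<'E'
from h import *
st();dw=snap("wrist","w6");e=snap("side","s6")
a=cv2.resize(e["img"][290:400,240:400],None,fx=4,fy=4,interpolation=2);cv2.imwrite("pics/s6c.png",a[...,::-1])
E
```

```text
t 5.87 tcp [ 50.94 -28.53   2.57] approach [ 0. -0. -1.] jaw heading 66.82 F [-0.2  0.  -2.1] T [-0.04 -0.1  -0.01] open 29.8 q6 -1.80
```

View pics/w6.png

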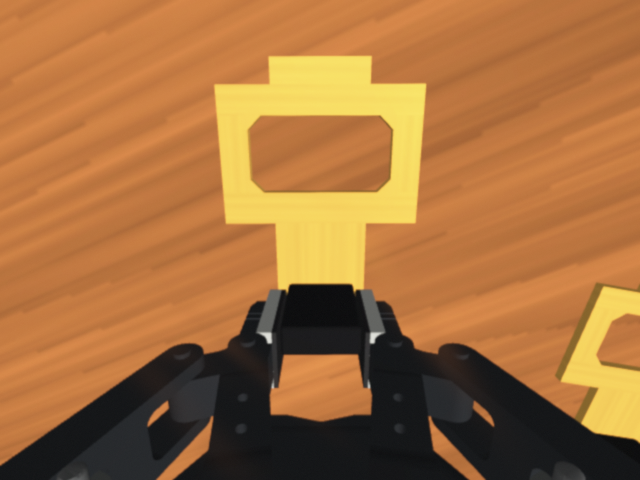

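View pics/s6c.png

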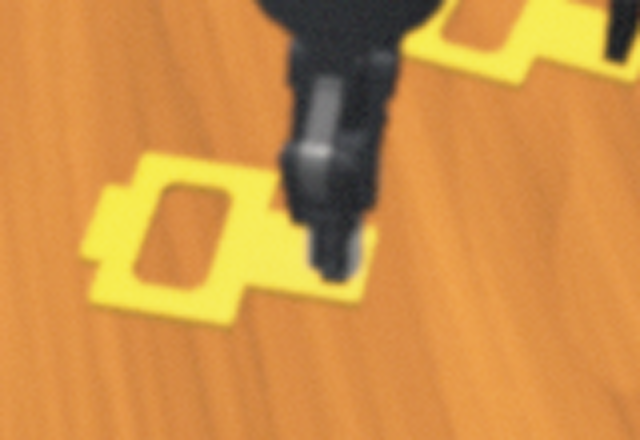

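The lift is clean, but at 20 N the plate stays level in the grip (pixels identical in the wrist view). The moves only turn about z, so the tilt has to come from the plate swinging about the pads, which is why I gripped across y. I'll ease the jaw near the bench to let the nose sag.

Call:
play_rows(moves=[{"x": 0,"y": 0,"z": -0.3,"turn": 0,"jaw": 2.9},{"x": 0,"y": 0,"z": 0,"turn": 0,"jaw": 2.9},{"x": 0,"y": 0,"z": 0,"turn": 0,"jaw": 2.94},{"x": 0,"y": 0,"z": 0,"turn": 0,"jaw": 2.94}])

```text
t: 6.3
tool_pos: [0.5094, -0.2852, 0.0219]
tool_rot: [-1.547, 0.318, -0.317]
contact_force: [0.8, -0.3, -3.4]
opening: 0.0299
```

```bash
python3 - <<'E'
from h import *
st();dw=snap("wrist","w7")
E
```

```text
t 6.30 tcp [ 50.94 -28.52   2.19] approach [-0.001  0.    -1.   ] jaw heading 66.83 F [ 0.8 -0.3 -3.4] T [-0.   -0.07 -0.01] open 29.9 q6 -1.80
```

View pics/w7.png

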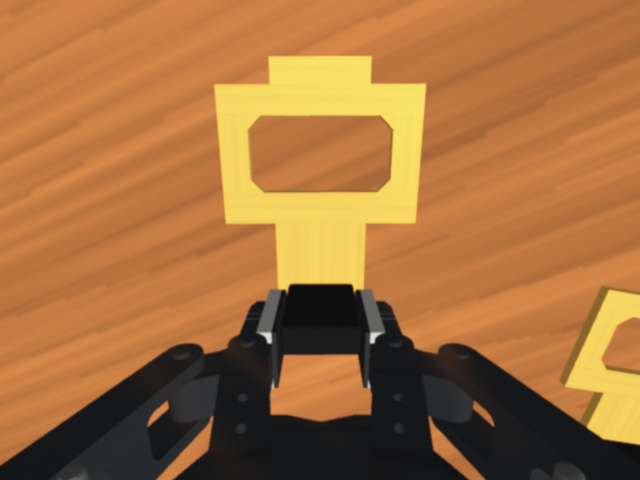

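The plate is unchanged, so I'll ease further in fine steps.

Call:
play_rows(moves=[{"x": 0,"y": 0,"z": 0,"turn": 0,"jaw": 2.96},{"x": 0,"y": 0,"z": 0,"turn": 0,"jaw": 2.98},{"x": 0,"y": 0,"z": 0,"turn": 0,"jaw": 2.99},{"x": 0,"y": 0,"z": 0,"turn": 0,"jaw": 2.99}])

```text
t: 6.68
tool_pos: [0.5096, -0.2853, 0.0224]
tool_rot: [-1.547, 0.317, -0.317]
contact_force: [-0.8, 0.7, -0.9]
opening: 0.03
```

```bash
python3 - <<'E'
from h import *
st();dw=snap("wrist","w8")
E
```

```text
t 6.68 tcp [ 50.96 -28.53   2.24] approach [-0.  0. -1.] jaw heading 66.83 F [-0.8  0.7 -0.9] T [ 0.08 -0.01  0.01] open 30.0 q6 -1.80
```

View pics/w8.png

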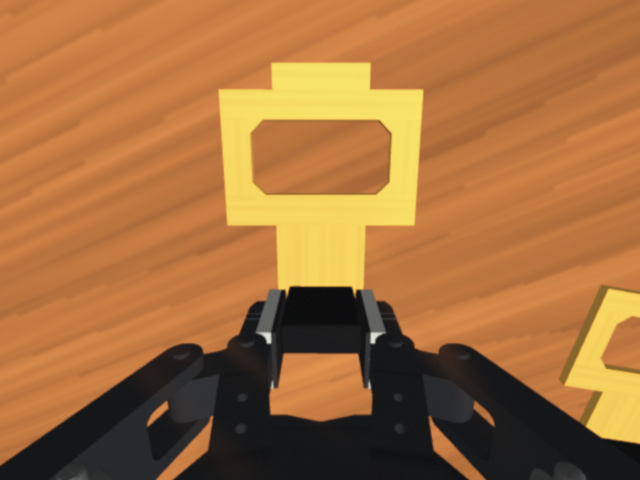

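The plate is pivoting now: the nose edge dropped from row 56 to 63 while the lug stayed put. A jaw command of 2.99 lets it swing. I'll raise the lug along the arc with the nose resting on the bench.

Call:
play_rows(moves=[{"x": -0.19,"y": 0.08,"z": 0.4,"turn": 0,"jaw": 2.99},{"x": -0.19,"y": 0.08,"z": 0.4,"turn": 0,"jaw": 2.99},{"x": -0.19,"y": 0.08,"z": 0.4,"turn": 0,"jaw": 2.99},{"x": -0.19,"y": 0.08,"z": 0.4,"turn": 0,"jaw": 2.99},{"x": 0,"y": 0,"z": 0,"turn": 0,"jaw": 2.99}])

```text
t: 7.15
tool_pos: [0.5022, -0.2824, 0.0396]
tool_rot: [-1.548, 0.316, -0.318]
contact_force: [-0.4, -0.3, -1.4]
opening: 0.0299
```

```bash
python3 - <<'E'
from h import *
st();dw=snap("wrist","w9");e=snap("side","s9")
a=cv2.resize(e["img"][290:400,240:400],None,fx=4,fy=4,interpolation=2);cv2.imwrite("pics/s9c.png",a[...,::-1])
E
```

```text
t 7.15 tcp [ 50.22 -28.24   3.96] approach [ 0.001 -0.001 -1.   ] jaw heading 66.83 F [-0.4 -0.3 -1.4] T [0.   0.05 0.02] open 29.9 q6 -1.81
```

View pics/w9.png

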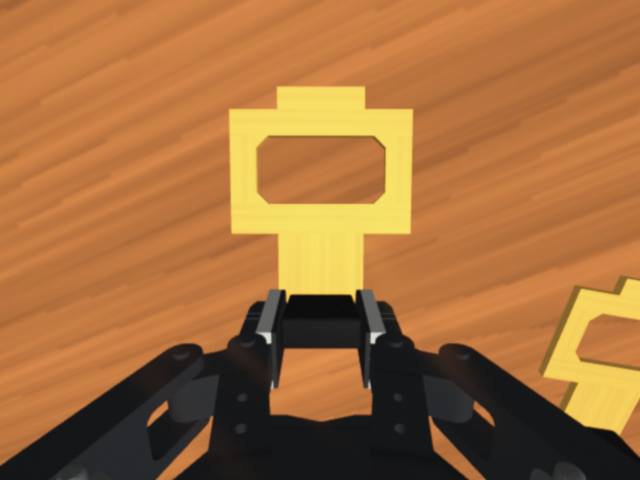

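View pics/s9c.png

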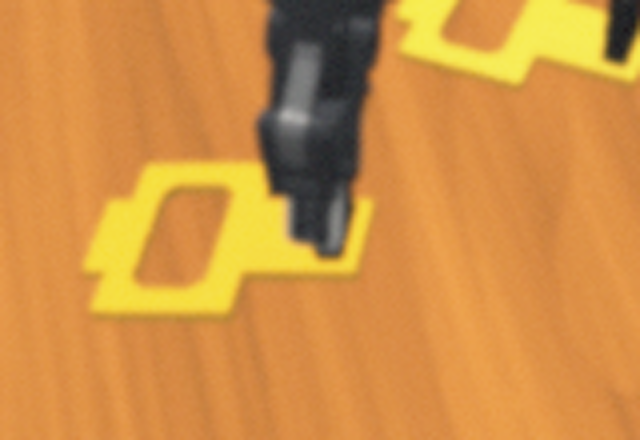

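Call:
play_rows(moves=[{"x": -0.26,"y": 0.11,"z": 0.37,"turn": 0,"jaw": 2.99},{"x": -0.26,"y": 0.11,"z": 0.37,"turn": 0,"jaw": 2.99},{"x": -0.26,"y": 0.11,"z": 0.37,"turn": 0,"jaw": 2.99},{"x": -0.26,"y": 0.11,"z": 0.37,"turn": 0,"jaw": 2.99},{"x": 0,"y": 0,"z": 0,"turn": 0,"jaw": 2.99}])

```text
t: 7.67
tool_pos: [0.4914, -0.2777, 0.0539]
tool_rot: [-1.548, 0.317, -0.318]
contact_force: [-1.3, 0.3, -1.1]
opening: 0.0299
```

```bash
cat >> fit.py <<'E'
def Ry(a): return np.array([[np.cos(a),0,np.sin(a)],[0,1,0],[-np.sin(a),0,np.cos(a)]])
def wfit(dw,x0,box,yaw=None):
    """params: X,Y,Z eye origin, yaw, tilt (lug up positive)"""
    m=yel(dw["img"]);c0,r0,c1,r1=box
    from scipy.optimize import minimize
    def cost(p):
        k=plate_mask(dw,Rz(p[3])@Ry(-p[4]),np.array(p[:3]))
        return np.abs(k-m)[r0:r1,c0:c1].sum()/m[r0:r1,c0:c1].sum()
    x=np.array(x0,float)
    for s in (1,.4):
        sim=np.array([x]+[x+s*np.array(e) for e in ([.008,0,0,0,0],[0,.008,0,0,0],[0,0,.008,0,0],[0,0,0,.05,0],[0,0,0,0,.1])])
        r=minimize(cost,x,method="Nelder-Mead",options=dict(initial_simplex=sim,xatol=1e-4,fatol=1e-4,maxiter=300));x=r.x
    return x,r.fun
E
python3 - <<'E'
from fit import *
o=st();dw=snap("wrist","w10");e=snap("side","s10")
x,f=wfit(dw,[.452,-.262,.015,np.radians(-23.3),np.radians(24)],(180,30,460,285))
print(np.round(x,4),np.degrees(x[3:]),f)
R=Rz(x[3])@Ry(-x[4]);t=x[:3]
print("nose",R@[-.0375,0,0]+t,"lug32",R@[.064,0,.032]+t)
# tcp in plate frame
print("tcp in plate mm",np.round(R.T@(o["tool_pos"]-t)*1e3,1))
cal=R
E
```

```text
t 7.67 tcp [ 49.14 -27.77   5.39] approach [ 0. -0. -1.] jaw heading 66.83 F [-1.3  0.3 -1.1] T [0.06 0.07 0.03] open 29.9 q6 -1.81
[ 0.4458 -0.2589  0.0145 -0.4035  0.3856] [-23.12132103  22.09168314] 0.23193717002868652
nose [ 4.13855507e-01 -2.45294722e-01  3.81493839e-04] lug32 [ 0.48928115 -0.27749966  0.06820527]
tcp in plate mm [60.5  0.7 18. ]
```

View pics/w10.png

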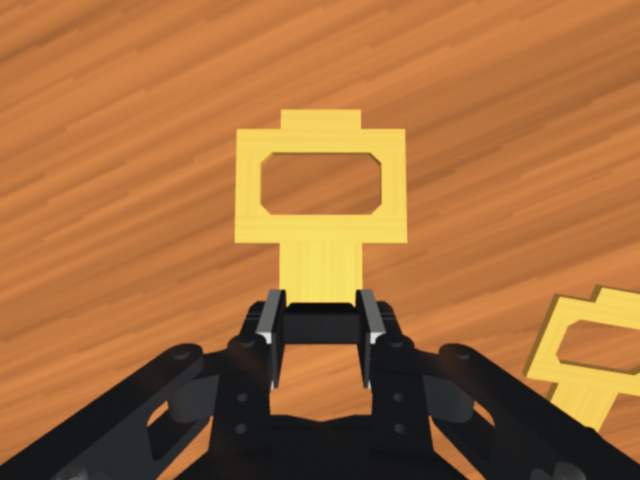

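Tilt is about 22° with the nose fitted at z≈0.4 mm, which agrees with it resting on the bench. I'll raise slightly for about 24–25°, then lock with a firmer squeeze.

Call:
play_rows(moves=[{"x": -0.13,"y": 0.05,"z": 0.15,"turn": 0,"jaw": 2.99},{"x": -0.13,"y": 0.05,"z": 0.15,"turn": 0,"jaw": 2.99},{"x": 0,"y": 0,"z": 0,"turn": 0,"jaw": 2.99},{"x": 0,"y": 0,"z": 0,"turn": 0,"jaw": 2.7},{"x": 0,"y": 0,"z": 0,"turn": 0,"jaw": 2.5},{"x": 0,"y": 0,"z": 0,"turn": 0,"jaw": 2.5}], squeeze=60)

```text
t: 8.27
tool_pos: [0.4889, -0.2766, 0.0561]
tool_rot: [-1.547, 0.317, -0.317]
contact_force: [-0.2, -0.3, -0.3]
opening: 0.0287
```

Call:
play_rows(moves=[{"x": 0,"y": 0,"z": 0.5,"turn": 0,"jaw": 2.5},{"x": 0,"y": 0,"z": 1,"turn": 0,"jaw": 2.5},{"x": 0,"y": 0,"z": 1.5,"turn": 0,"jaw": 2.5},{"x": 0,"y": 0,"z": 0,"turn": 0,"jaw": 2.5}])

```text
t: 8.6
tool_pos: [0.4909, -0.2781, 0.0899]
tool_rot: [-1.55, 0.313, -0.322]
contact_force: [1.3, -0.9, -1.4]
opening: 0.029
```

```bash
python3 - <<'E'
from fit import *
o=st();dw=snap("wrist","w11");e=snap("side","s11")
x,f=wfit(dw,[.445,-.258,.045,np.radians(-23.3),np.radians(24)],(180,30,460,285))
print(np.round(x,4),np.degrees(x[3:]),f)
R=Rz(x[3])@Ry(-x[4]);t=x[:3]
print("nose",R@[-.0375,0,0]+t)
print("tcp in plate mm",np.round(R.T@(o["tool_pos"]-t)*1e3,1))
im=dw["img"].copy()
for P in (OUT,EYE):
    for z,c in((0,(255,0,0)),(.005,(0,0,255))): cv2.polylines(im,[np.round(proj(dw,np.c_[P,np.full(len(P),z)]@R.T+t)).astype(int)],True,c,1)
cv2.imwrite("pics/w11o.png",im[...,::-1])
a=cv2.resize(e["img"][270:400,230:400],None,fx=4,fy=4,interpolation=2);cv2.imwrite("pics/s11c.png",a[...,::-1])
E
```

```text
t 8.60 tcp [ 49.09 -27.81   8.99] approach [ 0.005 -0.004 -1.   ] jaw heading 66.83 F [ 1.3 -0.9 -1.4] T [-0.08 -0.12  0.03] open 29.0 q6 -1.81
[ 0.4469 -0.2602  0.0482 -0.4025  0.4227] [-23.0598769   24.22039556] 0.09648623317480087
nose [ 0.41538798 -0.24682357  0.03285894]
tcp in plate mm [60.5  0.8 18.5]
```

View pics/w11o.png

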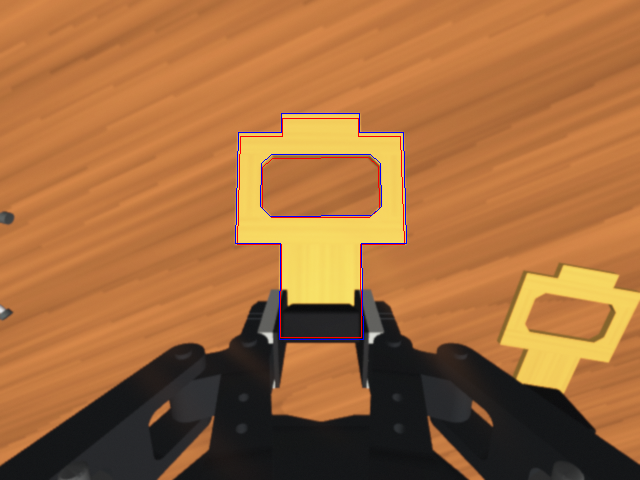

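View pics/s11c.png

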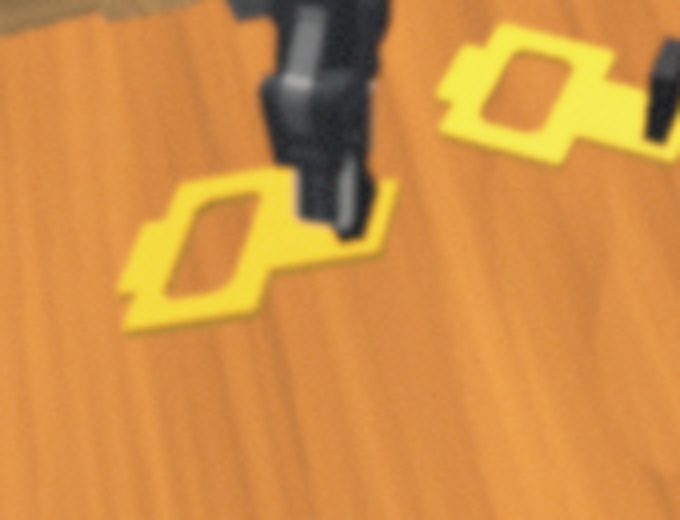

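The plate is held at 24.2° (the overlay matches the plate outline in the wrist view), nose low. I'll carry it up and across to stand above the stud.

Call:
play_rows(moves=[{"x": 0,"y": 2.5,"z": 1.8,"turn": 3.8,"jaw": 2.5},{"x": 0.8,"y": 3.6,"z": 1.2,"turn": 3.8,"jaw": 2.5},{"x": 0.8,"y": 3.7,"z": 1.0,"turn": 3.8,"jaw": 2.5},{"x": 0.8,"y": 3.8,"z": 1,"turn": 3.8,"jaw": 2.5},{"x": 0.8,"y": 3.8,"z": 1,"turn": 3.8,"jaw": 2.5},{"x": 0.8,"y": 3.8,"z": 0.5,"turn": 3.8,"jaw": 2.5},{"x": 0.8,"y": 3.8,"z": 0,"turn": 3.9,"jaw": 2.5},{"x": 0.8,"y": 3.0,"z": 0,"turn": 3.9,"jaw": 2.5}])

```text
t: 9.37
tool_pos: [0.5448, 0.006, 0.151]
tool_rot: [-1.568, -0.105, 0.105]
contact_force: [0.3, -0.7, -1.9]
opening: 0.0286
```

Call:
play_rows(moves=[{"x": 0,"y": 0,"z": 0,"turn": 0,"jaw": 2.5},{"x": 0,"y": 0,"z": 0,"turn": 0,"jaw": 2.5},{"x": 0,"y": 0,"z": 0,"turn": 0,"jaw": 2.5}])

```text
t: 9.62
tool_pos: [0.5444, 0.0032, 0.1503]
tool_rot: [-1.569, -0.101, 0.103]
contact_force: [0.3, -1.3, -1.5]
opening: 0.0287
```

```bash
cat >> fit.py <<'E'
def overlay(d,x,name,extra=()):
    R=Rz(x[3])@Ry(-x[4]);t=np.array(x[:3]);im=d["img"].copy()
    for P in (OUT,EYE):
        for z,c in((0,(255,0,0)),(.005,(0,0,255))): cv2.polylines(im,[np.round(proj(d,np.c_[P,np.full(len(P),z)]@R.T+t)).astype(int)],True,c,1)
    for e in extra: cv2.polylines(im,[np.round(proj(d,e)).astype(int)],True,(0,255,0),1)
    cv2.imwrite(f"pics/{name}.png",im[...,::-1]);return R,t
E
python3 - <<'E'
from fit import *
o=st();dw=snap("wrist","w12");e=snap("side","s12");T=snap("top","t12")
y=np.radians(7.5);x0=o["tool_pos"]+Rz(y)@[-.0476,.0008,-.0417]
x,f=wfit(dw,[*x0,y,np.radians(24)],(180,30,460,285))
print(np.round(x,4),np.degrees(x[3:]),f,"exp",np.round(x0,4))
R,t=overlay(dw,x,"w12o")
print("tcp in plate mm",np.round(R.T@(o["tool_pos"]-t)*1e3,1))
a=cv2.resize(e["img"][130:290,200:400],None,fx=3.5,fy=3.5,interpolation=2);cv2.imwrite("pics/s12c.png",a[...,::-1])
E
```

```text
t 9.62 tcp [54.44  0.32 15.03] approach [-0.002 -0.    -1.   ] jaw heading 97.43 F [ 0.3 -1.3 -1.5] T [ 0.   -0.14 -0.01] open 28.7 q6 -1.83
[ 0.497  -0.003   0.1085  0.131   0.4126] [ 7.50430324 23.64177092] 0.09391754865646362 exp [ 0.4971 -0.0023  0.1086]
tcp in plate mm [60.6 -0.1 19. ]
```

View pics/w12o.png

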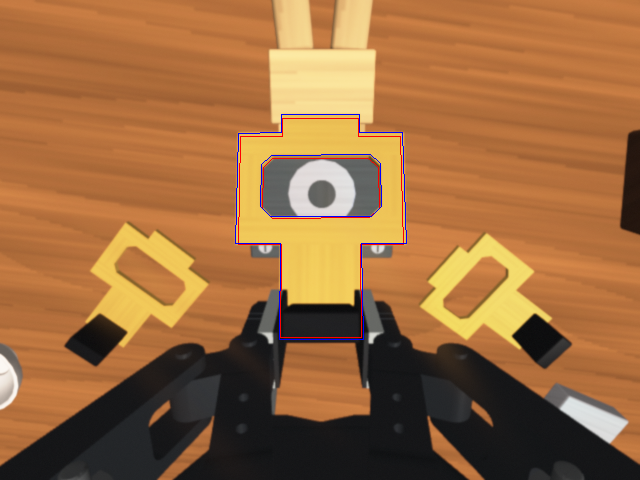

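View pics/s12c.png

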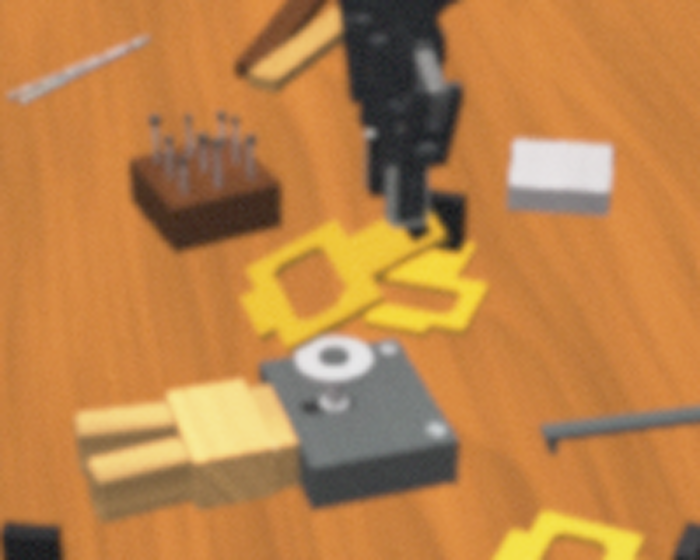

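View pics/t12.png

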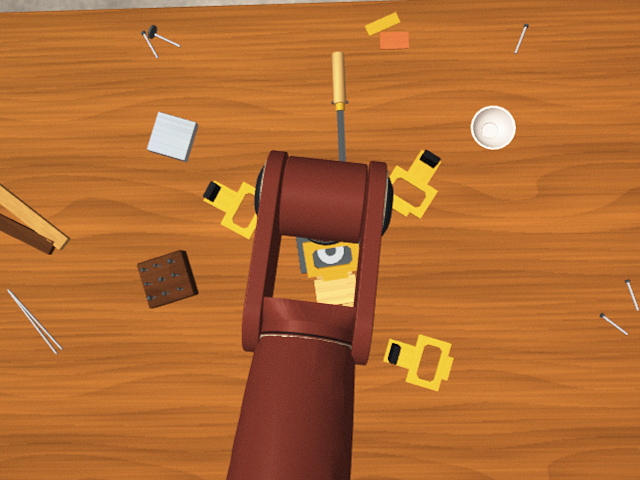

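The wrist view shows the stud head at about (321,193), centred across the eye. The pin shoulder is square to the plate's nose. The side view shows the tilted plate above the mount with clear air, and the top view is mostly blocked by the arm. I'll get the head's place relative to the plate in the wrist frame.

```bash
python3 - <<'E'
from fit import *
o=ctrl.get_obs();dw=snap("wrist")
h=cv2.cvtColor(dw["img"],cv2.COLOR_RGB2HSV);m=np.zeros((480,640),np.uint8);g=(h[...,1]<60)&(h[...,2]>170);m[150:225,265:380]=g[150:225,265:380]
print("head cols",np.where(m.any(0))[0][[0,-1]],"rows",np.where(m.any(1))[0][[0,-1]])
k=np.zeros_like(m);roi=(h[...,2]<150);k[178:210,305:338]=roi[178:210,305:338]
n,l,s,c=cv2.connectedComponentsWithStats(k);i=1+np.argmax(s[1:,4]);print("dark disc",s[i],c[i])
for z in(.058,.060,.064): print(z,np.round(unproj(dw,c[i],z),4))
# width-based height
for z in(.056,.058,.060,.062,.066):
    p=unproj(dw,c[i],z);a=np.linspace(0,6.28,200);q=proj(dw,np.c_[p[0]+.022*np.cos(a),p[1]+.022*np.sin(a),0*a+z]);print(z,q.min(0),q.max(0))
E
```

```text
head cols [290 356] rows [159 215]
dark disc [310 180  27  28 581] [322.95008606 193.35111876]
0.058 [ 0.5087 -0.0008  0.058 ]
0.06 [ 0.5084 -0.0008  0.06  ]
0.064 [ 0.5077 -0.001   0.064 ]
0.056 [289.93872881 159.64920637] [355.97135952 225.28943623]
0.058 [289.65961603 159.3563697 ] [356.25080425 225.55228209]
0.06 [289.37574317 159.0583995 ] [356.53501899 225.8194902 ]
0.062 [289.08698742 158.75515958] [356.82412692 226.09117004]
0.066 [288.49431449 158.13230134] [357.41753667 226.6484016 ]
```

Relative to the eye the head centre is 11.7 mm ahead and 0.7 mm aside. The nose-side edge will therefore pass the head's −x edge with about 4 mm to spare. The head top at z≈0.060 agrees with the triangulation. Lowering now.

Call:
play_rows(moves=[{"x": 0,"y": 0,"z": -0.8,"turn": 0,"jaw": 2.5},{"x": 0,"y": 0,"z": -1.0,"turn": 0,"jaw": 2.5},{"x": 0,"y": 0,"z": -1.0,"turn": 0,"jaw": 2.5},{"x": 0,"y": 0,"z": -0.8,"turn": 0,"jaw": 2.5},{"x": 0,"y": 0,"z": -0.6,"turn": 0,"jaw": 2.5},{"x": 0,"y": 0,"z": -0.4,"turn": 0,"jaw": 2.5},{"x": 0,"y": 0,"z": 0,"turn": 0,"jaw": 2.5},{"x": 0,"y": 0,"z": 0,"turn": 0,"jaw": 2.5}])

```text
t: 10.48
tool_pos: [0.5449, 0.0034, 0.1049]
tool_rot: [-1.568, -0.102, 0.102]
contact_force: [0.6, 0.2, -2.0]
opening: 0.0287
```

```bash
python3 - <<'E'
from fit import *
o=st();dw=snap("wrist","w13");e=snap("side","s13")
y=np.radians(7.5);x0=o["tool_pos"]+Rz(y)@[-.0476,.0008,-.0417]
x,f=wfit(dw,[*x0,y,np.radians(24)],(180,30,460,285))
print(np.round(x,4),np.degrees(x[3:]),f,"exp",np.round(x0,4))
R,t=overlay(dw,x,"w13o")
a=cv2.resize(e["img"][170:290,210:370],None,fx=4.5,fy=4.5,interpolation=2);cv2.imwrite("pics/s13c.png",a[...,::-1])
o=st()
E
```

```text
t 10.48 tcp [54.49  0.34 10.49] approach [-0.  0. -1.] jaw heading 97.43 F [ 0.6  0.2 -2. ] T [ 0.05 -0.09 -0.03] open 28.7 q6 -1.83
[ 0.4976 -0.0028  0.0633  0.1282  0.4075] [ 7.34551295 23.34836966] 0.061184052377939224 exp [ 0.4976 -0.0021  0.0632]
t 10.58 tcp [54.54  0.33 10.57] approach [ 0.001 -0.    -1.   ] jaw heading 97.43 F [-0.2  0.1 -2.1] T [ 0.02 -0.02 -0.03] open 28.8 q6 -1.83
```

View pics/w13o.png

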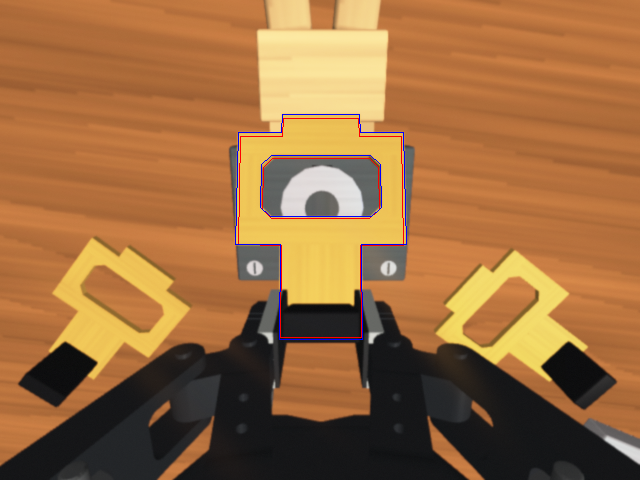

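View pics/s13c.png

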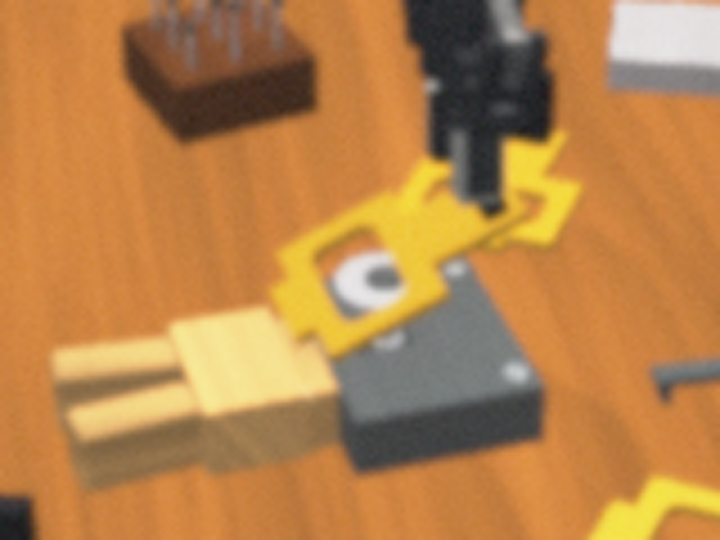

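Not in contact yet (Fz about −2, just the plate's weight). The nose-side edge, wrist row 156, clears the head's −x edge at row 166. I'll feel downward in 1 mm steps.

Call:
play_rows(moves=[{"x": 0,"y": 0,"z": -0.2,"turn": 0,"jaw": 2.5},{"x": 0,"y": 0,"z": -0.2,"turn": 0,"jaw": 2.5},{"x": 0,"y": 0,"z": -0.1,"turn": 0,"jaw": 2.5},{"x": 0,"y": 0,"z": 0,"turn": 0,"jaw": 2.5}])

```text
t: 10.92
tool_pos: [0.5447, 0.0033, 0.0998]
tool_rot: [-1.568, -0.101, 0.102]
contact_force: [-0.3, 0.4, -2.7]
opening: 0.0287
```

Call:
play_rows(moves=[{"x": 0,"y": 0,"z": -0.1,"turn": 0,"jaw": 2.5},{"x": 0,"y": 0,"z": 0,"turn": 0,"jaw": 2.5}])

```text
t: 11.08
tool_pos: [0.5449, 0.0033, 0.099]
tool_rot: [-1.568, -0.102, 0.102]
contact_force: [0.8, 0.3, -1.1]
opening: 0.0292
```

```bash
python3 - <<'E'
from fit import *
o=st();dw=snap("wrist","w14");o2=st();e=snap("side","s14");o3=st()
o=dict(tool_pos=(o["tool_pos"]+o2["tool_pos"]+o3["tool_pos"])/3)
y=np.radians(7.5);x0=o["tool_pos"]+Rz(y)@[-.0476,.0008,-.0417]
x,f=wfit(dw,[*x0,y,np.radians(24)],(180,30,460,285))
print(np.round(x,4),np.degrees(x[3:]),f,"exp",np.round(x0,4))
a=cv2.resize(e["img"][170:290,210:370],None,fx=4.5,fy=4.5,interpolation=2);cv2.imwrite("pics/s14c.png",a[...,::-1])
E
```

```text
t 11.08 tcp [54.49  0.33  9.9 ] approach [-0.  0. -1.] jaw heading 97.43 F [ 0.8  0.3 -1.1] T [ 0.07 -0.07  0.02] open 29.2 q6 -1.83
t 11.13 tcp [54.49  0.33  9.9 ] approach [-0.  0. -1.] jaw heading 97.42 F [ 0.   1.2 -2.1] T [-0.02 -0.06  0.02] open 28.9 q6 -1.83
t 11.18 tcp [54.5   0.33  9.91] approach [-0.  0. -1.] jaw heading 97.43 F [ 0.2  0.4 -2.8] T [ 0.04 -0.05 -0.02] open 28.6 q6 -1.83
[ 0.4975 -0.0029  0.0574  0.1281  0.4117] [ 7.33990374 23.59074182] 0.060914188623428345 exp [ 0.4976 -0.0021  0.0573]
```

View pics/w14.png

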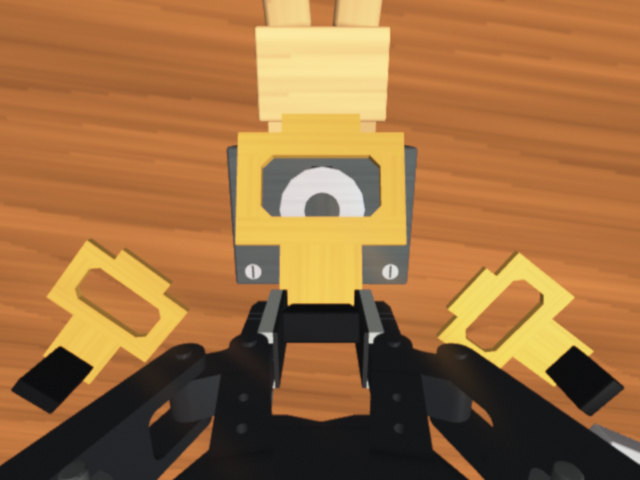

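View pics/s14c.png

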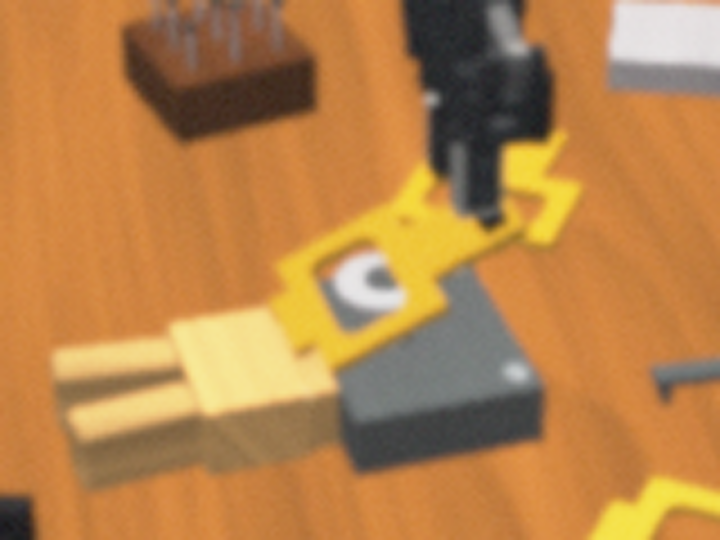

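Free so far, with the eye at Z0≈57.4 mm and contact expected at about 54–56. I'll continue in 0.5–1 mm steps.

Call:
play_rows(moves=[{"x": 0,"y": 0,"z": -0.1,"turn": 0,"jaw": 2.5},{"x": 0,"y": 0,"z": 0,"turn": 0,"jaw": 2.5}])

```text
t: 11.35
tool_pos: [0.5449, 0.0033, 0.0979]
tool_rot: [-1.568, -0.102, 0.102]
contact_force: [-0.3, 0.9, -1.6]
opening: 0.0291
```

Call:
play_rows(moves=[{"x": 0,"y": 0,"z": -0.05,"turn": 0,"jaw": 2.5},{"x": 0,"y": 0,"z": 0,"turn": 0,"jaw": 2.5}])

```text
t: 11.52
tool_pos: [0.5449, 0.0033, 0.0975]
tool_rot: [-1.568, -0.102, 0.102]
contact_force: [1.0, -0.2, -2.6]
opening: 0.0289
```

Call:
play_rows(moves=[{"x": 0,"y": 0,"z": -0.05,"turn": 0,"jaw": 2.5},{"x": 0,"y": 0,"z": 0,"turn": 0,"jaw": 2.5}])

```text
t: 11.68
tool_pos: [0.5449, 0.0033, 0.097]
tool_rot: [-1.568, -0.102, 0.102]
contact_force: [0.3, 0.2, -2.3]
opening: 0.0288
```

Call:
play_rows(moves=[{"x": 0,"y": 0,"z": -0.05,"turn": 0,"jaw": 2.5},{"x": 0,"y": 0,"z": 0,"turn": 0,"jaw": 2.5}])

```text
t: 11.85
tool_pos: [0.5451, 0.0033, 0.0968]
tool_rot: [-1.568, -0.102, 0.102]
contact_force: [-0.3, 0.5, -1.7]
opening: 0.0285
```

Call:
play_rows(moves=[{"x": 0,"y": 0,"z": -0.05,"turn": 0,"jaw": 2.5},{"x": 0,"y": 0,"z": 0,"turn": 0,"jaw": 2.5}])

```text
t: 12.02
tool_pos: [0.5452, 0.0033, 0.0966]
tool_rot: [-1.568, -0.102, 0.102]
contact_force: [-0.3, -0.0, 0.9]
opening: 0.0286
```

Call:
play_rows(moves=[{"x": 0,"y": 0,"z": -0.05,"turn": 0,"jaw": 2.5},{"x": 0,"y": 0,"z": 0,"turn": 0,"jaw": 2.5}])

```text
t: 12.18
tool_pos: [0.5454, 0.0033, 0.0964]
tool_rot: [-1.569, -0.102, 0.101]
contact_force: [-0.3, 0.6, 4.6]
opening: 0.0292
```

```bash
python3 - <<'E'
from fit import *
o=st();dw=snap("wrist","w15");o2=st();e=snap("side","s15");o3=st()
o=dict(tool_pos=(o["tool_pos"]+o2["tool_pos"]+o3["tool_pos"])/3)
y=np.radians(7.5);x0=o["tool_pos"]+Rz(y)@[-.0476,.0008,-.0417]
x,f=wfit(dw,[*x0,y,np.radians(24)],(180,30,460,285))
print(np.round(x,4),np.degrees(x[3:]),f,"exp",np.round(x0,4))
R=Rz(x[3])@Ry(-x[4]);print("lug corner",R@[.01575,0,0]+x[:3],"nose top",R@[-.01575,0,.005]+x[:3])
E
```

```text
t 12.18 tcp [54.54  0.33  9.64] approach [ 0.001 -0.    -1.   ] jaw heading 97.43 F [-0.3  0.6  4.6] T [ 0.12  0.41 -0.06] open 29.2 q6 -1.83
t 12.23 tcp [54.54  0.33  9.64] approach [ 0.001 -0.    -1.   ] jaw heading 97.43 F [-0.6  0.5  3.9] T [ 0.1   0.34 -0.01] open 28.8 q6 -1.83
t 12.28 tcp [54.54  0.33  9.64] approach [ 0.001 -0.    -1.   ] jaw heading 97.43 F [-0.9  0.5  3.1] T [ 0.11  0.35 -0.01] open 29.0 q6 -1.83
[ 0.4977 -0.0029  0.0546  0.1289  0.3854] [ 7.38420346 22.07909419] 0.0615122951567173 exp [ 0.4981 -0.0021  0.0547]
lug corner [ 0.51220583 -0.00104747  0.06048263] nose top [ 0.4813941  -0.00504058  0.05327555]
```

Touch felt: Fz went from −2 to +4 N at TCP z≈9.67. The fitted lug-side edge was then at z≈60.5 mm, which agrees with the head top of ~60 mm. I'll back up 1.6 mm above touch, then slide in under the head along mount +x.

Call:
play_rows(moves=[{"x": 0,"y": 0,"z": 0.3,"turn": 0,"jaw": 2.5},{"x": 0,"y": 0,"z": 0,"turn": 0,"jaw": 2.5},{"x": 0.2,"y": 0.03,"z": 0,"turn": 0,"jaw": 2.5},{"x": 0.2,"y": 0.02,"z": 0,"turn": 0,"jaw": 2.5},{"x": 0.2,"y": 0.03,"z": 0,"turn": 0,"jaw": 2.5},{"x": 0,"y": 0,"z": 0,"turn": 0,"jaw": 2.5}])

```text
t: 12.78
tool_pos: [0.5512, 0.0042, 0.0982]
tool_rot: [-1.568, -0.102, 0.102]
contact_force: [0.8, -0.2, -2.0]
opening: 0.0289
```

```bash
python3 - <<'E'
from fit import *
o=st();dw=snap("wrist","w16");o2=st();e=snap("side","s16");o3=st()
o=dict(tool_pos=(o["tool_pos"]+o2["tool_pos"]+o3["tool_pos"])/3)
y=np.radians(7.5);x0=o["tool_pos"]+Rz(y)@[-.0476,.0008,-.0417]
x,f=wfit(dw,[*x0,y,np.radians(24)],(180,30,460,285))
print(np.round(x,4),np.degrees(x[3:]),f,"exp",np.round(x0,4))
R=Rz(x[3])@Ry(-x[4]);print("lug corner",R@[.01575,0,0]+x[:3],"nose top",R@[-.01575,0,.005]+x[:3])
a=cv2.resize(e["img"][170:290,210:370],None,fx=4.5,fy=4.5,interpolation=2);cv2.imwrite("pics/s16c.png",a[...,::-1])
E
```

```text
t 12.78 tcp [55.12  0.42  9.82] approach [-0.  0. -1.] jaw heading 97.43 F [ 0.8 -0.2 -2. ] T [ 0.06 -0.07  0.07] open 28.9 q6 -1.83
t 12.83 tcp [55.1   0.41  9.83] approach [-0. -0. -1.] jaw heading 97.43 F [-0.5  0.6 -2.3] T [ 0.03 -0.05  0.01] open 29.0 q6 -1.83
t 12.88 tcp [55.09  0.41  9.83] approach [-0.  0. -1.] jaw heading 97.43 F [-0.4  0.5 -1. ] T [-0.   -0.04  0.04] open 28.8 q6 -1.83
[ 0.5038 -0.002   0.0565  0.1278  0.392 ] [ 7.32229649 22.45907534] 0.06362330168485641 exp [ 0.5037 -0.0013  0.0566]
lug corner [ 5.18224463e-01 -1.71276908e-04  6.25048930e-02] nose top [ 0.48745652 -0.00412491  0.05509192]
```

View pics/w16.png

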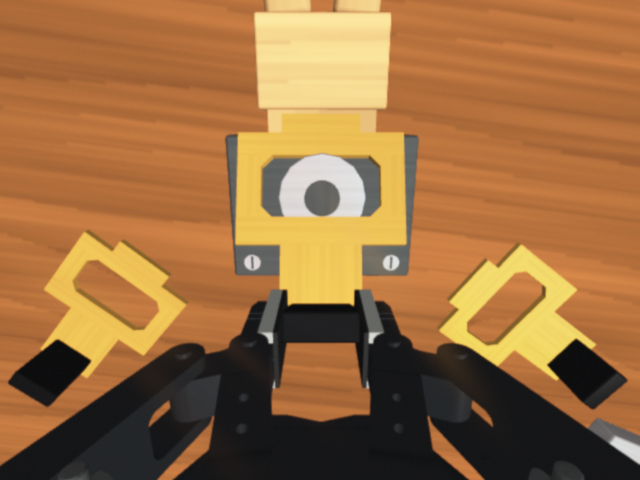

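View pics/s16c.png

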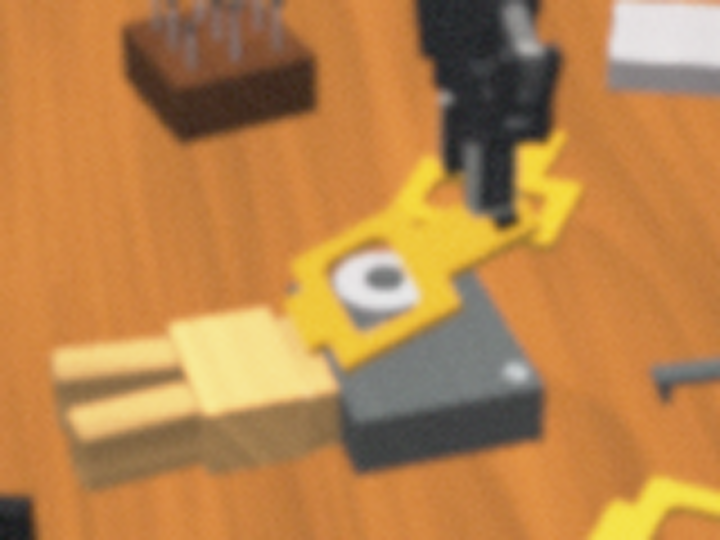

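The head's edge has reached the nose-side edge of the eye in the wrist view (row ~156) with no contact force. Next come small steps, watching the force.

Call:
play_rows(moves=[{"x": 0.15,"y": 0.02,"z": 0,"turn": 0,"jaw": 2.5},{"x": 0.15,"y": 0.02,"z": 0,"turn": 0,"jaw": 2.5},{"x": 0,"y": 0,"z": 0,"turn": 0,"jaw": 2.5}])

```text
t: 13.13
tool_pos: [0.5543, 0.0045, 0.0987]
tool_rot: [-1.568, -0.102, 0.102]
contact_force: [0.5, 0.3, -2.7]
opening: 0.0287
```

```bash
python3 - <<'E'
from fit import *
st();dw=snap("wrist","w17")
a=cv2.resize(dw["img"][100:320,220:430],None,fx=3,fy=3,interpolation=2);cv2.imwrite("pics/w17c.png",a[...,::-1])
E
```

```text
t 13.13 tcp [55.43  0.45  9.87] approach [ 0. -0. -1.] jaw heading 97.43 F [ 0.5  0.3 -2.7] T [-0.07 -0.07 -0.02] open 28.7 q6 -1.83
```

View pics/w17c.png

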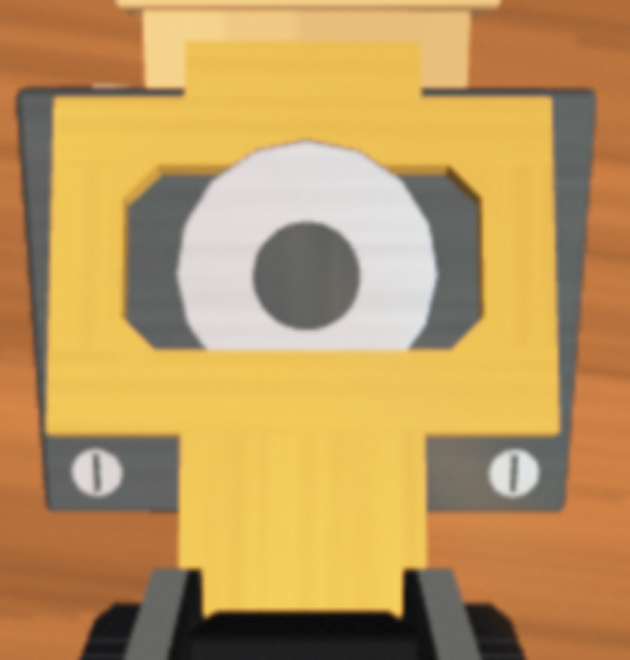

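The head now lies over the eye's nose-side bar (crop, rows 140–170) and is still force-free, so the nose side is in under the head. On towards the shank.

Call:
play_rows(moves=[{"x": 0.2,"y": 0.03,"z": 0,"turn": 0,"jaw": 2.5},{"x": 0.2,"y": 0.02,"z": 0,"turn": 0,"jaw": 2.5},{"x": 0.2,"y": 0.03,"z": 0,"turn": 0,"jaw": 2.5},{"x": 0.2,"y": 0.02,"z": 0,"turn": 0,"jaw": 2.5},{"x": 0,"y": 0,"z": 0,"turn": 0,"jaw": 2.5}])

```text
t: 13.6
tool_pos: [0.5624, 0.0055, 0.0987]
tool_rot: [-1.568, -0.102, 0.102]
contact_force: [0.6, -0.2, -3.0]
opening: 0.0286
```

Call:
play_rows(moves=[{"x": 0.1,"y": 0.01,"z": 0,"turn": 0,"jaw": 2.5},{"x": 0.1,"y": 0.02,"z": 0,"turn": 0,"jaw": 2.5},{"x": 0,"y": 0,"z": 0,"turn": 0,"jaw": 2.5}])

```text
t: 13.85
tool_pos: [0.5641, 0.0058, 0.0986]
tool_rot: [-1.568, -0.102, 0.102]
contact_force: [0.1, -1.0, -1.6]
opening: 0.0287
```

```bash
python3 - <<'E'
from fit import *
o=st();dw=snap("wrist","w18");e=snap("side","s18");st()
y=np.radians(7.5);x0=o["tool_pos"]+Rz(y)@[-.0476,.0008,-.0417]
x,f=wfit(dw,[*x0,y,np.radians(22.5)],(180,160,460,285))
print(np.round(x,4),np.degrees(x[3:]),f,"exp",np.round(x0,4))
a=cv2.resize(dw["img"][100:320,220:430],None,fx=2.7,fy=2.7,interpolation=2);cv2.imwrite("pics/w18c.png",a[...,::-1])
a=cv2.resize(e["img"][170:290,210:370],None,fx=4.5,fy=4.5,interpolation=2);cv2.imwrite("pics/s18c.png",a[...,::-1])
E
```

```text
t 13.85 tcp [56.41  0.58  9.86] approach [ 0.  0. -1.] jaw heading 97.43 F [ 0.1 -1.  -1.6] T [ 0.03 -0.03  0.04] open 28.7 q6 -1.82
t 13.95 tcp [56.39  0.58  9.86] approach [-0.  0. -1.] jaw heading 97.43 F [-0.2  0.3 -2.3] T [-0.02 -0.01 -0.02] open 28.6 q6 -1.82
[ 5.166e-01 -4.000e-04  5.710e-02  1.310e-01  3.855e-01] [ 7.50690222 22.08849399] 0.046306245028972626 exp [5.168e-01 4.000e-04 5.690e-02]
```

View pics/w18c.png

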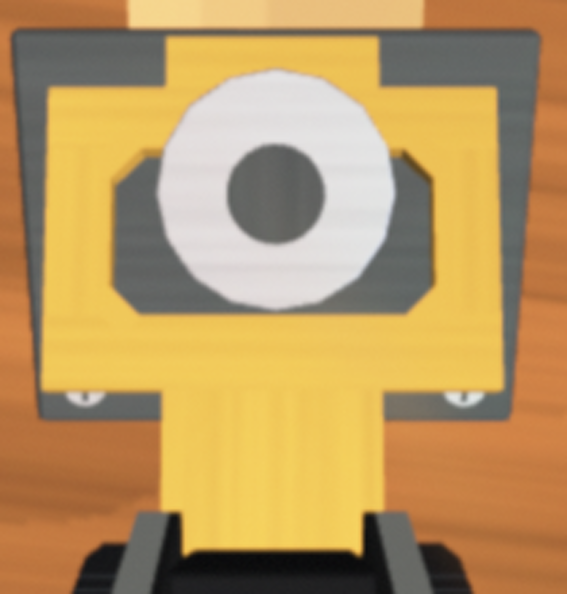

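View pics/s18c.png

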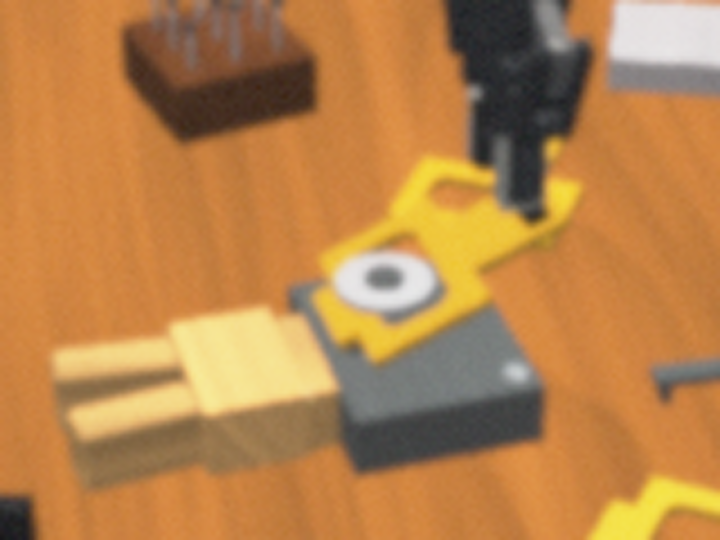

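Call:
play_rows(moves=[{"x": 0.1,"y": 0.01,"z": 0,"turn": 0,"jaw": 2.5},{"x": 0.05,"y": 0.01,"z": 0,"turn": 0,"jaw": 2.5},{"x": 0,"y": 0,"z": 0,"turn": 0,"jaw": 2.5}])

```text
t: 14.2
tool_pos: [0.5653, 0.006, 0.0985]
tool_rot: [-1.568, -0.101, 0.102]
contact_force: [-0.2, -0.6, -2.4]
opening: 0.0291
```

Call:
play_rows(moves=[{"x": 0.05,"y": 0.01,"z": 0,"turn": 0,"jaw": 2.5},{"x": 0,"y": 0,"z": 0,"turn": 0,"jaw": 2.5}])

```text
t: 14.37
tool_pos: [0.5656, 0.006, 0.0984]
tool_rot: [-1.568, -0.101, 0.103]
contact_force: [-1.1, -0.2, -2.2]
opening: 0.0289
```

Call:
play_rows(moves=[{"x": 0.05,"y": 0,"z": 0,"turn": 0,"jaw": 2.5},{"x": 0,"y": 0,"z": 0,"turn": 0,"jaw": 2.5}])

```text
t: 14.53
tool_pos: [0.5659, 0.0061, 0.0982]
tool_rot: [-1.568, -0.101, 0.103]
contact_force: [-2.5, -0.4, -3.5]
opening: 0.0288
```

Shank contact felt (Fx≈−2.5 N) at TCP x≈56.6 cm. The lug side should now clear the head's +x edge. I'll lower gently at a lighter grip so the plate can pivot rather than be forced, checking force.

Call:
play_rows(moves=[{"x": 0,"y": 0,"z": -0.1,"turn": 0,"jaw": 2.5},{"x": 0,"y": 0,"z": -0.1,"turn": 0,"jaw": 2.5},{"x": 0,"y": 0,"z": 0,"turn": 0,"jaw": 2.5}], squeeze=40)

```text
t: 14.78
tool_pos: [0.5661, 0.0061, 0.0964]
tool_rot: [-1.568, -0.101, 0.103]
contact_force: [-3.0, -0.5, -1.8]
opening: 0.0287
```

Call:
play_rows(moves=[{"x": 0,"y": 0,"z": -0.1,"turn": 0,"jaw": 2.5},{"x": 0,"y": 0,"z": 0,"turn": 0,"jaw": 2.5}])

```text
t: 14.95
tool_pos: [0.5662, 0.0061, 0.0954]
tool_rot: [-1.568, -0.101, 0.102]
contact_force: [-2.3, 0.1, -0.8]
opening: 0.0289
```

```bash
python3 - <<'E'
from fit import *
o=st();dw=snap("wrist","w19");e=snap("side","s19");st()
y=np.radians(7.5);x0=o["tool_pos"]+Rz(y)@[-.0476,.0008,-.0417]
x,f=wfit(dw,[*x0,y,np.radians(22.5)],(180,170,460,285))
print(np.round(x,4),np.degrees(x[3:]),f,"exp",np.round(x0,4))
a=cv2.resize(dw["img"][100:320,220:430],None,fx=2.7,fy=2.7,interpolation=2);cv2.imwrite("pics/w19c.png",a[...,::-1])
E
```

```text
t 14.95 tcp [56.62  0.61  9.54] approach [-0.001 -0.    -1.   ] jaw heading 97.43 F [-2.3  0.1 -0.8] T [-0.12  0.62 -0.06] open 28.9 q6 -1.82
t 15.05 tcp [56.62  0.61  9.53] approach [-0.001 -0.    -1.   ] jaw heading 97.43 F [-2.7  0.  -2.2] T [-0.12  0.7  -0.02] open 28.6 q6 -1.82
[ 5.183e-01 -1.000e-04  5.430e-02  1.269e-01  3.627e-01] [ 7.26870132 20.7817369 ] 0.041819583624601364 exp [0.5189 0.0006 0.0537]
```

View pics/w19c.png

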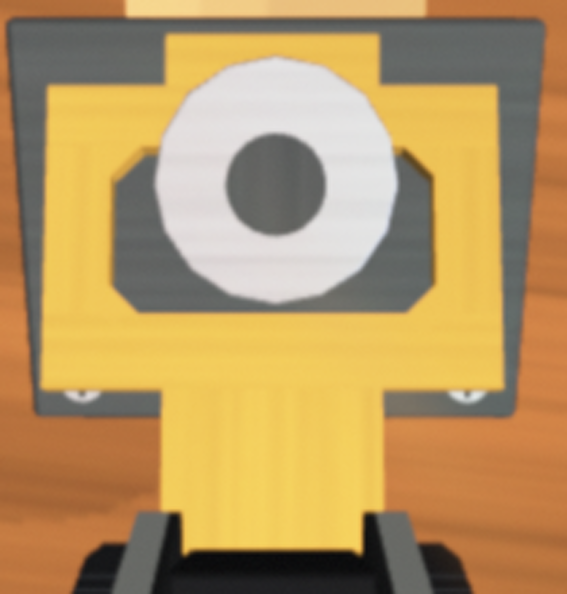

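The eye's lug-side edge shows about 2 mm beyond the head's edge all round, and Fx is a light −2.5 N. Continue down.

Call:
play_rows(moves=[{"x": 0,"y": 0,"z": -0.1,"turn": 0,"jaw": 2.5},{"x": 0,"y": 0,"z": -0.1,"turn": 0,"jaw": 2.5},{"x": 0,"y": 0,"z": -0.1,"turn": 0,"jaw": 2.5},{"x": 0,"y": 0,"z": 0,"turn": 0,"jaw": 2.5}])

```text
t: 15.38
tool_pos: [0.5663, 0.0061, 0.0923]
tool_rot: [-1.568, -0.101, 0.102]
contact_force: [-3.7, -0.8, -1.2]
opening: 0.0283
```

Call:
play_rows(moves=[{"x": 0,"y": 0,"z": -0.1,"turn": 0,"jaw": 2.5},{"x": 0,"y": 0,"z": -0.1,"turn": 0,"jaw": 2.5},{"x": 0,"y": 0,"z": 0,"turn": 0,"jaw": 2.5}])

```text
t: 15.63
tool_pos: [0.5663, 0.0061, 0.0903]
tool_rot: [-1.568, -0.101, 0.102]
contact_force: [-4.1, -0.7, -1.4]
opening: 0.0287
```

```bash
python3 - <<'E'
from fit import *
o=st();dw=snap("wrist","w20");e=snap("side","s20");st()
y=np.radians(7.5);x0=o["tool_pos"]+Rz(y)@[-.0476,.0008,-.0417]
x,f=wfit(dw,[*x0,y,np.radians(22.5)],(180,170,460,285))
print(np.round(x,4),np.degrees(x[3:]),f,"exp",np.round(x0,4))
a=cv2.resize(dw["img"][100:320,220:430],None,fx=2.7,fy=2.7,interpolation=2);cv2.imwrite("pics/w20c.png",a[...,::-1])
a=cv2.resize(e["img"][170:290,210:370],None,fx=4.5,fy=4.5,interpolation=2);cv2.imwrite("pics/s20c.png",a[...,::-1])
E
```

```text
t 15.63 tcp [56.63  0.61  9.03] approach [-0.  0. -1.] jaw heading 97.43 F [-4.1 -0.7 -1.4] T [-0.16  0.8  -0.  ] open 28.7 q6 -1.82
t 15.73 tcp [56.62  0.61  9.02] approach [-0.001  0.    -1.   ] jaw heading 97.43 F [-3.5 -1.1 -1.5] T [-0.08  0.78  0.04] open 28.5 q6 -1.82
[ 5.179e-01 -3.000e-04  5.030e-02  1.316e-01  3.175e-01] [ 7.53945016 18.19370981] 0.03991042077541351 exp [0.519  0.0007 0.0486]
```

View pics/w20c.png

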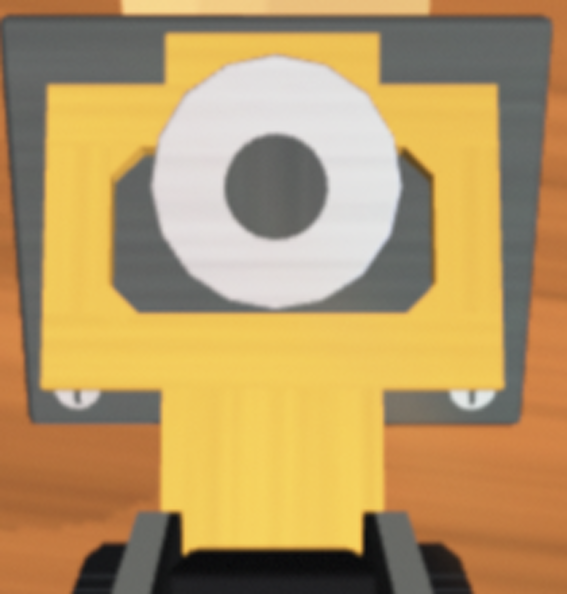

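View pics/s20c.png

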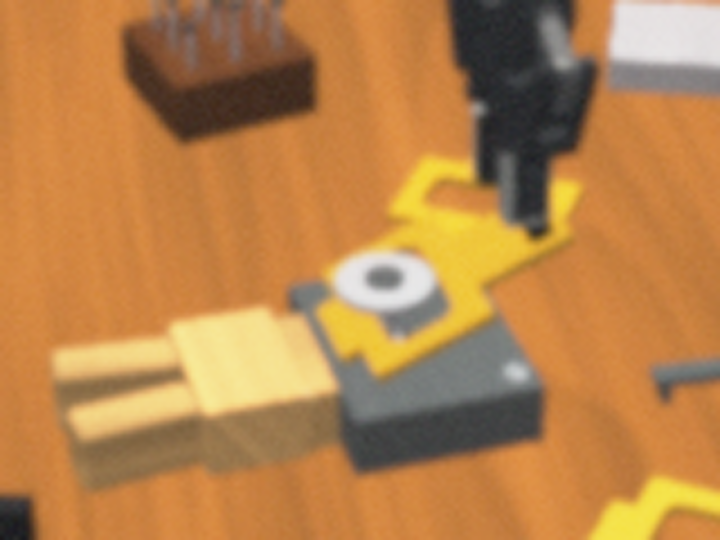

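The plate's outline is unchanged in the tool frame. The lug-side top edge clears the head's edge by about 0.8 mm at the head's level, and the force is about 4 N. I'll continue down until the nose meets the deck.

Call:
play_rows(moves=[{"x": 0,"y": 0,"z": -0.1,"turn": 0,"jaw": 2.5},{"x": 0,"y": 0,"z": -0.1,"turn": 0,"jaw": 2.5},{"x": 0,"y": 0,"z": 0,"turn": 0,"jaw": 2.5}])

```text
t: 15.98
tool_pos: [0.5663, 0.0061, 0.0884]
tool_rot: [-1.568, -0.102, 0.102]
contact_force: [-4.3, -0.1, -1.2]
opening: 0.0287
```

Call:
play_rows(moves=[{"x": 0,"y": 0,"z": -0.1,"turn": 0,"jaw": 2.5},{"x": 0,"y": 0,"z": -0.1,"turn": 0,"jaw": 2.5},{"x": 0,"y": 0,"z": 0,"turn": 0,"jaw": 2.5}])

```text
t: 16.23
tool_pos: [0.5663, 0.0061, 0.0863]
tool_rot: [-1.568, -0.102, 0.102]
contact_force: [-3.5, -0.2, -1.5]
opening: 0.0289
```

Call:
play_rows(moves=[{"x": 0,"y": 0,"z": -0.1,"turn": 0,"jaw": 2.5},{"x": 0,"y": 0,"z": -0.1,"turn": 0,"jaw": 2.5},{"x": 0,"y": 0,"z": 0,"turn": 0,"jaw": 2.5}])

```text
t: 16.48
tool_pos: [0.5668, 0.0061, 0.085]
tool_rot: [-1.568, -0.102, 0.101]
contact_force: [-3.3, 0.4, 2.9]
opening: 0.0288
```

```bash
python3 - <<'E'
from fit import *
o=st();dw=snap("wrist","w21");e=snap("side","s21");st()
a=cv2.resize(dw["img"][100:320,220:430],None,fx=2.7,fy=2.7,interpolation=2);cv2.imwrite("pics/w21c.png",a[...,::-1])
a=cv2.resize(e["img"][170:290,210:370],None,fx=4.5,fy=4.5,interpolation=2);cv2.imwrite("pics/s21c.png",a[...,::-1])
E
```

```text
t 16.48 tcp [56.68  0.61  8.5 ] approach [ 0.001  0.    -1.   ] jaw heading 97.43 F [-3.3  0.4  2.9] T [-0.1   1.05 -0.04] open 28.8 q6 -1.82
t 16.58 tcp [56.68  0.61  8.5 ] approach [ 0.001  0.    -1.   ] jaw heading 97.43 F [-3.8 -0.2  1.4] T [-0.15  1.03 -0.02] open 28.4 q6 -1.82
```

View pics/w21c.png

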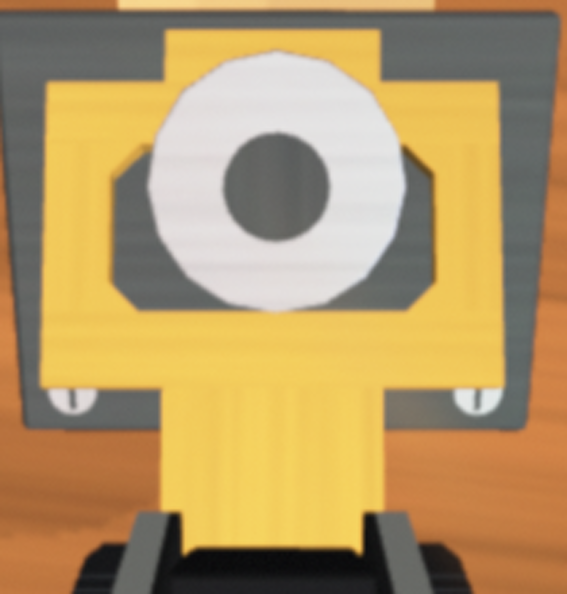

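View pics/s21c.png

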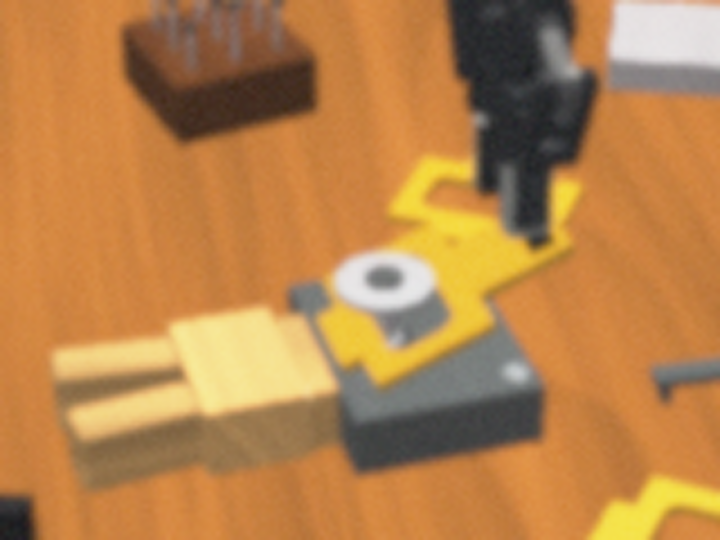

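Nose on deck felt (Fz rises to +2 N, TCP z 8.5 matches the computed nose height of 30 mm). Now I'll level with a 20 N grip: lower the lug along the arc, moving +x so the nose stays where it is and the shank isn't pressed.

Call:
play_rows(moves=[{"x": 0,"y": 0,"z": 0,"turn": 0,"jaw": 2.5},{"x": 0.09,"y": 0.01,"z": -0.14,"turn": 0,"jaw": 2.5},{"x": 0.09,"y": 0.01,"z": -0.14,"turn": 0,"jaw": 2.5},{"x": 0,"y": 0,"z": 0,"turn": 0,"jaw": 2.5}], squeeze=20)

```text
t: 16.92
tool_pos: [0.569, 0.0064, 0.0822]
tool_rot: [-1.568, -0.103, 0.1]
contact_force: [-2.2, 0.8, 3.1]
opening: 0.0289
```

```bash
python3 - <<'E'
from fit import *
o=st();dw=snap("wrist","w22");st()
a=cv2.resize(dw["img"][100:320,220:430],None,fx=2.7,fy=2.7,interpolation=2);cv2.imwrite("pics/w22c.png",a[...,::-1])
E
```

```text
t 16.92 tcp [56.9   0.64  8.22] approach [ 0.002  0.    -1.   ] jaw heading 97.42 F [-2.2  0.8  3.1] T [ 0.01  0.9  -0.11] open 28.9 q6 -1.82
t 16.97 tcp [56.9   0.64  8.22] approach [ 0.002  0.    -1.   ] jaw heading 97.42 F [-2.5  0.6  4.2] T [ 0.07  0.89 -0.04] open 28.4 q6 -1.82
```

View pics/w22c.png

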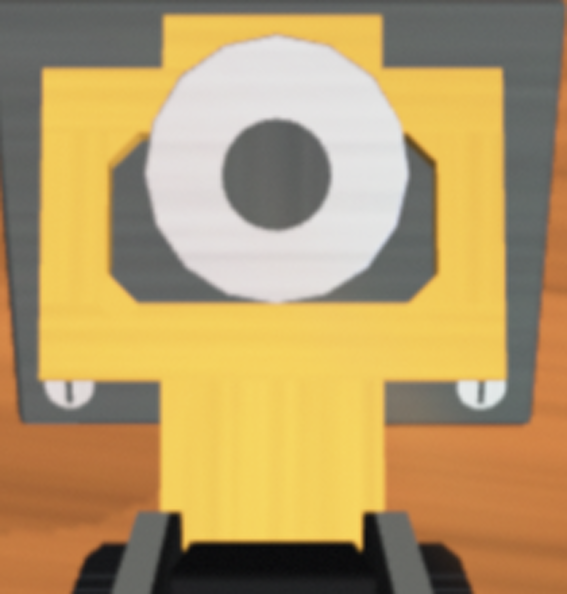

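It is levelling: the plate's nose edge rose in the view from row 30 to row 15, with the force within 5 N. Continue along the arc.

Call:
play_rows(moves=[{"x": 0.1,"y": 0.01,"z": -0.15,"turn": 0,"jaw": 2.5},{"x": 0.1,"y": 0.01,"z": -0.15,"turn": 0,"jaw": 2.5},{"x": 0.1,"y": 0.02,"z": -0.15,"turn": 0,"jaw": 2.5},{"x": 0,"y": 0,"z": 0,"turn": 0,"jaw": 2.5}])

```text
t: 17.3
tool_pos: [0.5723, 0.0067, 0.0777]
tool_rot: [-1.568, -0.104, 0.1]
contact_force: [-0.2, 0.8, 4.7]
opening: 0.0288
```

Call:
play_rows(moves=[{"x": 0.09,"y": 0.01,"z": -0.15,"turn": 0,"jaw": 2.5},{"x": 0.09,"y": 0.01,"z": -0.15,"turn": 0,"jaw": 2.5},{"x": 0.09,"y": 0.01,"z": -0.15,"turn": 0,"jaw": 2.5},{"x": 0,"y": 0,"z": 0,"turn": 0,"jaw": 2.5}])

```text
t: 17.63
tool_pos: [0.5751, 0.007, 0.0735]
tool_rot: [-1.569, -0.104, 0.1]
contact_force: [-0.2, 0.5, 5.4]
opening: 0.0286
```

```bash
python3 - <<'E'
from fit import *
o=st();dw=snap("wrist","w23");e=snap("side","s23");st()
a=cv2.resize(dw["img"][60:320,200:450],None,fx=2.3,fy=2.3,interpolation=2);cv2.imwrite("pics/w23c.png",a[...,::-1])
a=cv2.resize(e["img"][170:290,210:370],None,fx=4.5,fy=4.5,interpolation=2);cv2.imwrite("pics/s23c.png",a[...,::-1])
E
```

```text
t 17.63 tcp [57.51  0.7   7.35] approach [ 0.002  0.    -1.   ] jaw heading 97.42 F [-0.2  0.5  5.4] T [ 0.05  0.64 -0.07] open 28.6 q6 -1.82
t 17.73 tcp [57.51  0.7   7.36] approach [ 0.002  0.    -1.   ] jaw heading 97.42 F [-0.2  0.5  6.1] T [ 0.11  0.62 -0.05] open 29.2 q6 -1.82
```

View pics/w23c.png

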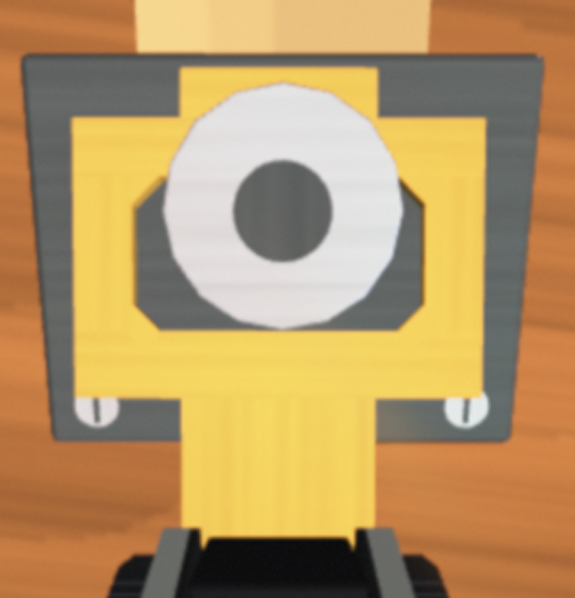

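View pics/s23c.png

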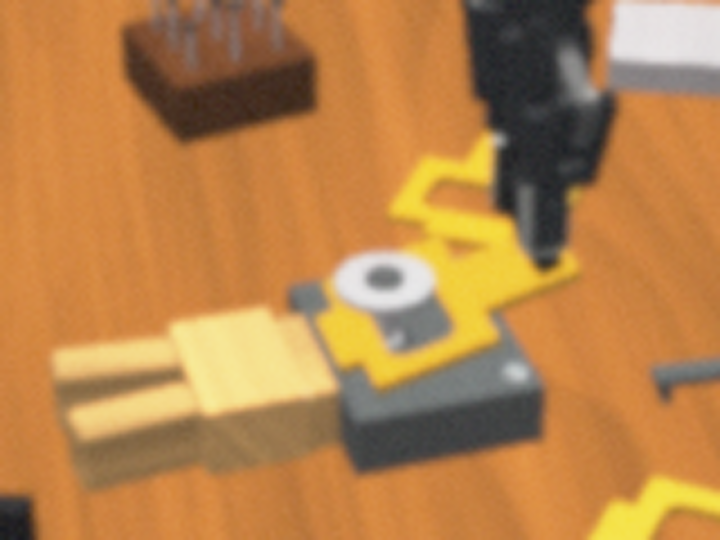

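Call:
play_rows(moves=[{"x": 0.09,"y": 0.01,"z": -0.15,"turn": 0,"jaw": 2.5},{"x": 0.09,"y": 0.01,"z": -0.15,"turn": 0,"jaw": 2.5},{"x": 0.09,"y": 0.01,"z": -0.15,"turn": 0,"jaw": 2.5},{"x": 0.09,"y": 0.01,"z": -0.15,"turn": 0,"jaw": 2.5},{"x": 0,"y": 0,"z": 0,"turn": 0,"jaw": 2.5}])

```text
t: 18.15
tool_pos: [0.5787, 0.0074, 0.0674]
tool_rot: [-1.569, -0.104, 0.1]
contact_force: [-0.1, 1.2, 5.0]
opening: 0.0284
```

Call:
play_rows(moves=[{"x": 0.08,"y": 0.01,"z": -0.16,"turn": 0,"jaw": 2.5},{"x": 0.08,"y": 0.01,"z": -0.16,"turn": 0,"jaw": 2.5},{"x": 0.08,"y": 0.01,"z": -0.16,"turn": 0,"jaw": 2.5},{"x": 0.07,"y": 0.01,"z": -0.16,"turn": 0,"jaw": 2.5},{"x": 0,"y": 0,"z": 0,"turn": 0,"jaw": 2.5}])

```text
t: 18.57
tool_pos: [0.582, 0.0078, 0.0611]
tool_rot: [-1.569, -0.104, 0.099]
contact_force: [0.9, 1.0, 5.6]
opening: 0.0285
```

```bash
python3 - <<'E'
from fit import *
o=st();dw=snap("wrist","w24");e=snap("side","s24");st()
a=cv2.resize(dw["img"][60:320,200:450],None,fx=2.3,fy=2.3,interpolation=2);cv2.imwrite("pics/w24c.png",a[...,::-1])
a=cv2.resize(e["img"][170:290,210:370],None,fx=4.5,fy=4.5,interpolation=2);cv2.imwrite("pics/s24c.png",a[...,::-1])
E
```

```text
t 18.57 tcp [58.2   0.78  6.11] approach [ 0.003 -0.    -1.   ] jaw heading 97.42 F [0.9 1.  5.6] T [ 0.14  0.47 -0.04] open 28.5 q6 -1.82
t 18.67 tcp [58.2   0.78  6.12] approach [ 0.003 -0.    -1.   ] jaw heading 97.42 F [1.3 1.2 4.4] T [ 0.08  0.5  -0.03] open 29.0 q6 -1.82
```

View pics/w24c.png

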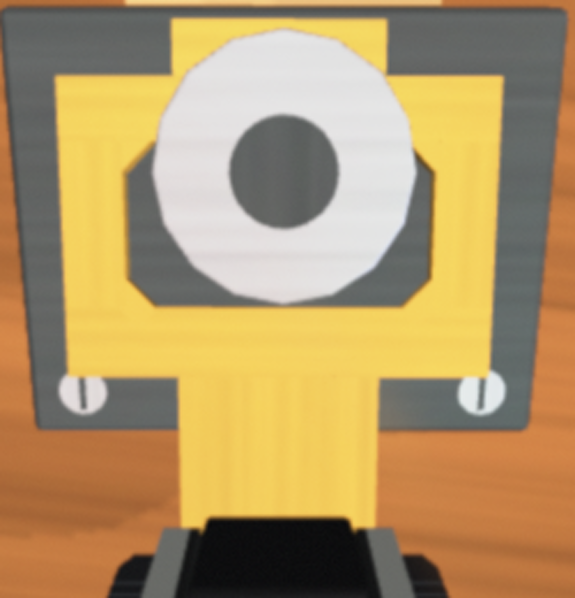

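View pics/s24c.png

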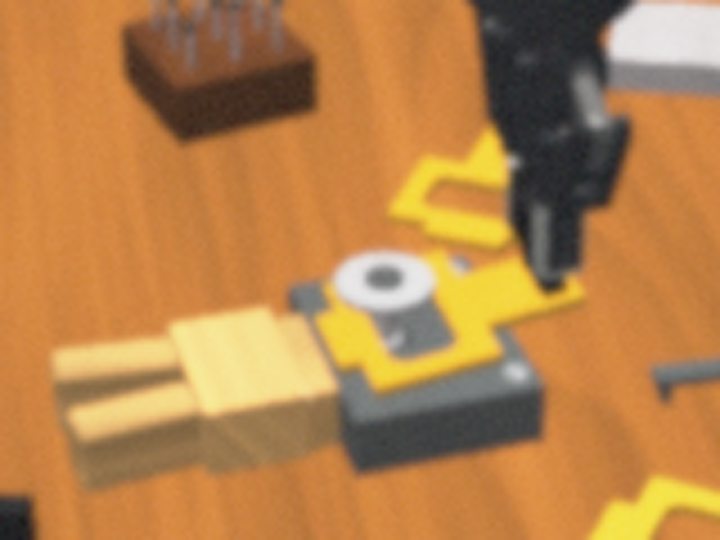

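The plate is at about 8° now. It passes below the head with its lug side outside the head's edge, and force is still about 5 N. Finishing the levelling.

Call:
play_rows(moves=[{"x": 0.07,"y": 0.01,"z": -0.16,"turn": 0,"jaw": 2.5},{"x": 0.07,"y": 0.01,"z": -0.16,"turn": 0,"jaw": 2.5},{"x": 0.07,"y": 0.01,"z": -0.16,"turn": 0,"jaw": 2.5},{"x": 0.06,"y": 0.01,"z": -0.16,"turn": 0,"jaw": 2.5},{"x": 0.06,"y": 0.01,"z": -0.16,"turn": 0,"jaw": 2.5},{"x": 0.06,"y": 0.01,"z": -0.16,"turn": 0,"jaw": 2.5},{"x": 0,"y": 0,"z": 0,"turn": 0,"jaw": 2.5}])

```text
t: 19.25
tool_pos: [0.5863, 0.0083, 0.0516]
tool_rot: [-1.569, -0.105, 0.099]
contact_force: [1.8, 1.4, 4.6]
opening: 0.0288
```

Call:
play_rows(moves=[{"x": 0.05,"y": 0.01,"z": -0.14,"turn": 0,"jaw": 2.5},{"x": 0.04,"y": 0.01,"z": -0.12,"turn": 0,"jaw": 2.5},{"x": 0,"y": 0,"z": 0,"turn": 0,"jaw": 2.5}])

```text
t: 19.5
tool_pos: [0.5872, 0.0085, 0.0492]
tool_rot: [-1.569, -0.105, 0.099]
contact_force: [2.5, 0.1, 5.5]
opening: 0.0287
```

```bash
python3 - <<'E'
from fit import *
o=st();dw=snap("wrist","w25");e=snap("side","s25");st()
cv2.imwrite("pics/w25c.png",cv2.resize(dw["img"][40:320,180:470],None,fx=2,fy=2,interpolation=2)[...,::-1])
a=cv2.resize(e["img"][170:290,210:370],None,fx=4.5,fy=4.5,interpolation=2);cv2.imwrite("pics/s25c.png",a[...,::-1])
y=np.radians(7.5);x0=o["tool_pos"]+Rz(y)@[-.0605,.0008,-.0185]
x,f=wfit(dw,[*x0,y,np.radians(1)],(180,40,460,290))
print(np.round(x,4),np.degrees(x[3:]),f,"exp",np.round(x0,4))
E
```

```text
t 19.50 tcp [58.72  0.85  4.92] approach [ 0.004 -0.    -1.   ] jaw heading 97.43 F [2.5 0.1 5.5] T [ 0.07  0.12 -0.04] open 28.7 q6 -1.81
t 19.60 tcp [58.71  0.85  4.92] approach [ 0.004 -0.    -1.   ] jaw heading 97.43 F [2.4 0.6 5.4] T [ 0.02 -0.   -0.04] open 28.4 q6 -1.81
[ 5.189e-01 -4.000e-04  3.060e-02  1.274e-01  2.830e-02] [7.29682255 1.62363993] 0.39395058155059814 exp [0.5271 0.0014 0.0307]
```

View pics/w25c.png

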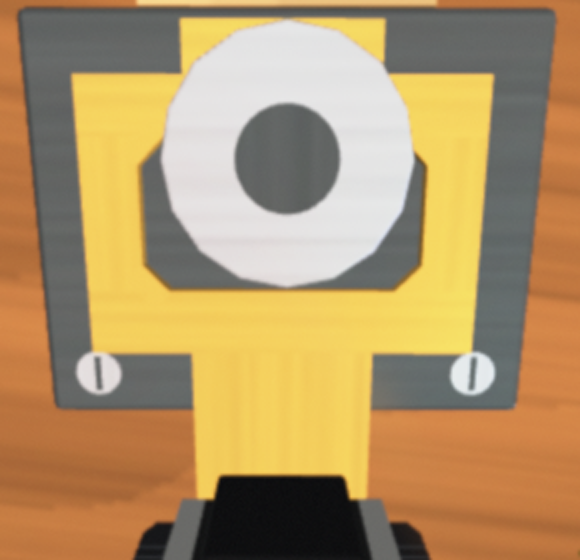

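View pics/s25c.png

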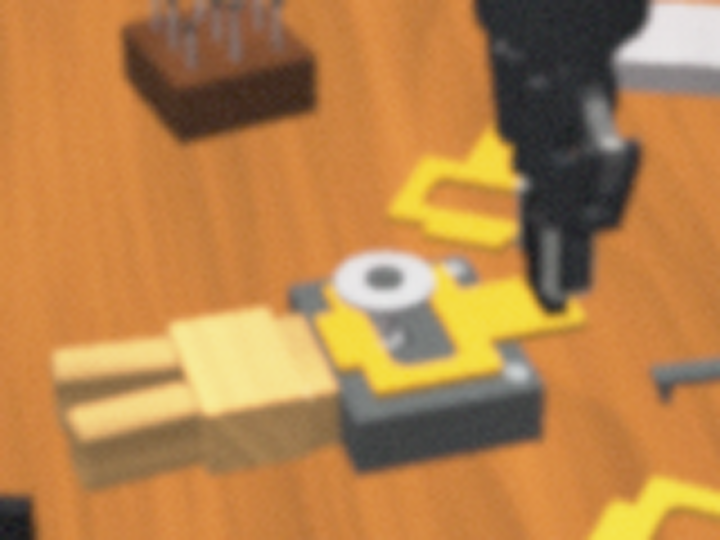

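Call:
play_rows(moves=[{"x": 0.02,"y": 0,"z": -0.07,"turn": 0,"jaw": 2.5},{"x": 0.02,"y": 0,"z": -0.07,"turn": 0,"jaw": 2.5},{"x": 0,"y": 0,"z": 0,"turn": 0,"jaw": 2.5}])

```text
t: 19.85
tool_pos: [0.5874, 0.0084, 0.0483]
tool_rot: [-1.569, -0.105, 0.099]
contact_force: [2.5, -0.7, 7.3]
opening: 0.0287
```

Call:
play_rows(moves=[{"x": 0,"y": 0,"z": 0,"turn": 0,"jaw": 2.95},{"x": 0,"y": 0,"z": 0,"turn": 0,"jaw": 3.0},{"x": 0,"y": 0,"z": 0,"turn": 0,"jaw": 3.03},{"x": 0,"y": 0,"z": 0,"turn": 0,"jaw": 3.05},{"x": 0,"y": 0,"z": 0,"turn": 0,"jaw": 3.05}])

```text
t: 20.27
tool_pos: [0.5849, 0.0085, 0.0457]
tool_rot: [-1.568, -0.1, 0.103]
contact_force: [-0.0, -0.5, 0.3]
opening: 0.0306
```

```bash
python3 - <<'E'
from fit import *
o=st();dw=snap("wrist","w26");e=snap("side","s26");st()
cv2.imwrite("pics/w26c.png",cv2.resize(dw["img"][40:320,180:470],None,fx=2,fy=2,interpolation=2)[...,::-1])
a=cv2.resize(e["img"][170:290,210:370],None,fx=4.5,fy=4.5,interpolation=2);cv2.imwrite("pics/s26c.png",a[...,::-1])
E
```

```text
t 20.27 tcp [58.49  0.85  4.57] approach [-0.002 -0.    -1.   ] jaw heading 97.43 F [-0.  -0.5  0.3] T [-0.13 -0.02  0.01] open 30.6 q6 -1.81
t 20.37 tcp [58.5   0.86  4.58] approach [-0.002  0.    -1.   ] jaw heading 97.43 F [-1.1 -0.9 -0.3] T [-0.09  0.02 -0.02] open 30.0 q6 -1.81
```

View pics/w26c.png

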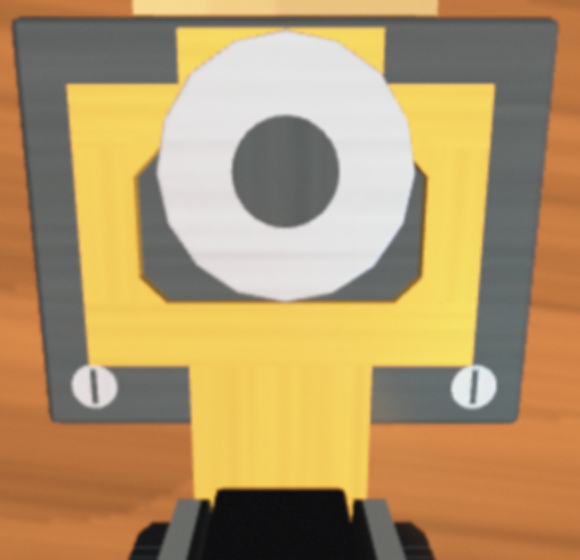

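View pics/s26c.png

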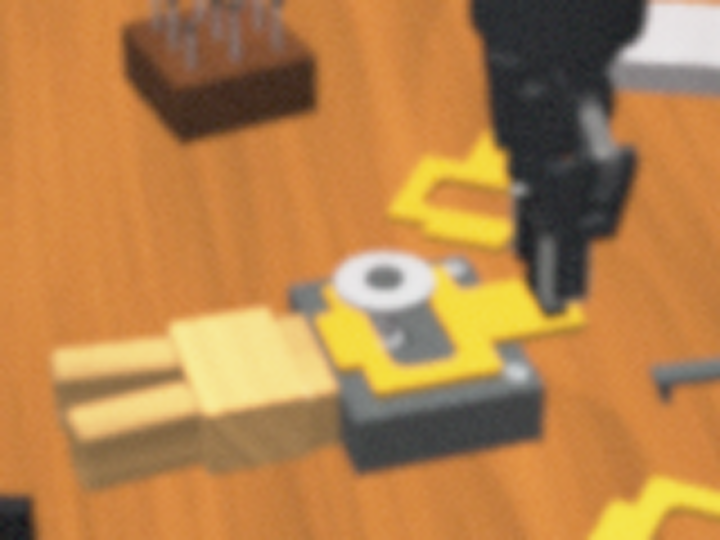

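The plate is flat on the deck: forces are ~0 with the jaws eased. The side view shows it lying level with the head over the eye's nose-side bar. Regrip lightly, 0.5 mm higher, and slide towards the pin.

Call:
play_rows(moves=[{"x": 0,"y": 0,"z": 0.05,"turn": 0,"jaw": 2.9},{"x": 0,"y": 0,"z": 0,"turn": 0,"jaw": 2.6},{"x": 0,"y": 0,"z": 0,"turn": 0,"jaw": 2.5}], squeeze=20)

```text
t: 20.62
tool_pos: [0.585, 0.0088, 0.0465]
tool_rot: [-1.568, -0.1, 0.103]
contact_force: [1.1, -0.6, -3.3]
opening: 0.0295
```

Call:
play_rows(moves=[{"x": -0.15,"y": -0.02,"z": 0,"turn": 0,"jaw": 2.5},{"x": -0.15,"y": -0.02,"z": 0,"turn": 0,"jaw": 2.5},{"x": -0.15,"y": -0.02,"z": 0,"turn": 0,"jaw": 2.5},{"x": 0,"y": 0,"z": 0,"turn": 0,"jaw": 2.5}])

```text
t: 20.95
tool_pos: [0.581, 0.008, 0.0472]
tool_rot: [-1.568, -0.102, 0.102]
contact_force: [0.3, -0.2, -3.0]
opening: 0.0296
```

```bash
python3 - <<'E'
from fit import *
o=st();dw=snap("wrist","w27");e=snap("side","s27");st()
cv2.imwrite("pics/w27c.png",cv2.resize(dw["img"][20:320,180:470],None,fx=2,fy=2,interpolation=2)[...,::-1])
E
```

```text
t 20.95 tcp [58.1   0.8   4.72] approach [-0.  0. -1.] jaw heading 97.43 F [ 0.3 -0.2 -3. ] T [-0.02 -0.07  0.03] open 29.6 q6 -1.81
t 21.05 tcp [58.13  0.8   4.74] approach [ 0.  0. -1.] jaw heading 97.42 F [ 0.   0.7 -2.5] T [ 0.02 -0.06 -0.03] open 29.9 q6 -1.81
```

View pics/w27c.png

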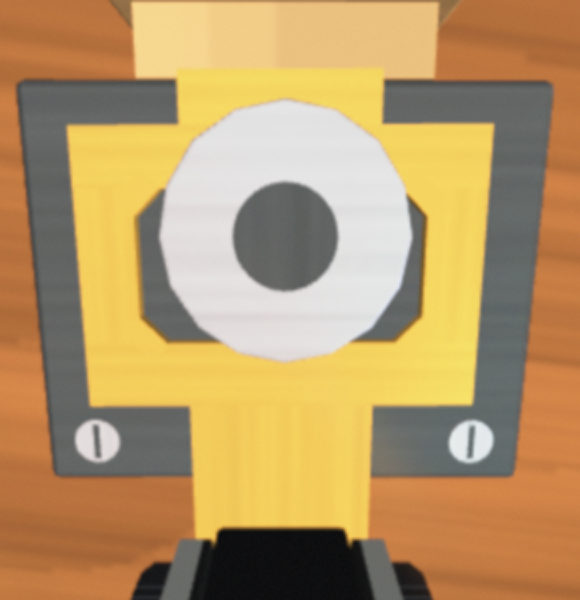

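Fz≈−3 N means the plate is just carried, about 1 mm up. I'll lower it so that it lies flat while sliding.

Call:
play_rows(moves=[{"x": 0,"y": 0,"z": -0.1,"turn": 0,"jaw": 2.5},{"x": 0,"y": 0,"z": 0,"turn": 0,"jaw": 2.5}])

```text
t: 21.22
tool_pos: [0.5814, 0.008, 0.0463]
tool_rot: [-1.568, -0.102, 0.102]
contact_force: [0.6, -0.5, -2.6]
opening: 0.0295
```

Call:
play_rows(moves=[{"x": 0,"y": 0,"z": -0.05,"turn": 0,"jaw": 2.5},{"x": 0,"y": 0,"z": 0,"turn": 0,"jaw": 2.5}])

```text
t: 21.38
tool_pos: [0.5815, 0.008, 0.046]
tool_rot: [-1.568, -0.102, 0.102]
contact_force: [-0.3, -1.2, -0.6]
opening: 0.0296
```

Call:
play_rows(moves=[{"x": 0,"y": 0,"z": -0.05,"turn": 0,"jaw": 2.5},{"x": 0,"y": 0,"z": 0,"turn": 0,"jaw": 2.5}])

```text
t: 21.55
tool_pos: [0.5815, 0.008, 0.0459]
tool_rot: [-1.568, -0.102, 0.102]
contact_force: [-2.0, 0.3, 2.6]
opening: 0.0293
```

Call:
play_rows(moves=[{"x": -0.15,"y": -0.02,"z": 0,"turn": 0,"jaw": 2.5},{"x": -0.15,"y": -0.02,"z": 0,"turn": 0,"jaw": 2.5},{"x": -0.15,"y": -0.02,"z": 0,"turn": 0,"jaw": 2.5},{"x": -0.15,"y": -0.02,"z": 0,"turn": 0,"jaw": 2.5},{"x": 0,"y": 0,"z": 0,"turn": 0,"jaw": 2.5}])

```text
t: 21.97
tool_pos: [0.5758, 0.0071, 0.0459]
tool_rot: [-1.569, -0.103, 0.101]
contact_force: [1.5, -0.5, 2.7]
opening: 0.0296
```

```bash
python3 - <<'E'
from fit import *
o=st();dw=snap("wrist","w28");e=snap("side","s28");st()
cv2.imwrite("pics/w28c.png",cv2.resize(dw["img"][20:320,180:470],None,fx=2,fy=2,interpolation=2)[...,::-1])
a=cv2.resize(e["img"][170:290,210:370],None,fx=4.5,fy=4.5,interpolation=2);cv2.imwrite("pics/s28c.png",a[...,::-1])
E
```

```text
t 21.97 tcp [57.58  0.71  4.59] approach [ 0.001 -0.    -1.   ] jaw heading 97.43 F [ 1.5 -0.5  2.7] T [ 0.09 -0.11  0.03] open 29.6 q6 -1.82
t 22.07 tcp [57.58  0.71  4.59] approach [ 0.001 -0.    -1.   ] jaw heading 97.42 F [ 2.4 -0.5  3.8] T [ 0.01 -0.02 -0.05] open 29.5 q6 -1.82
```

View pics/w28c.png

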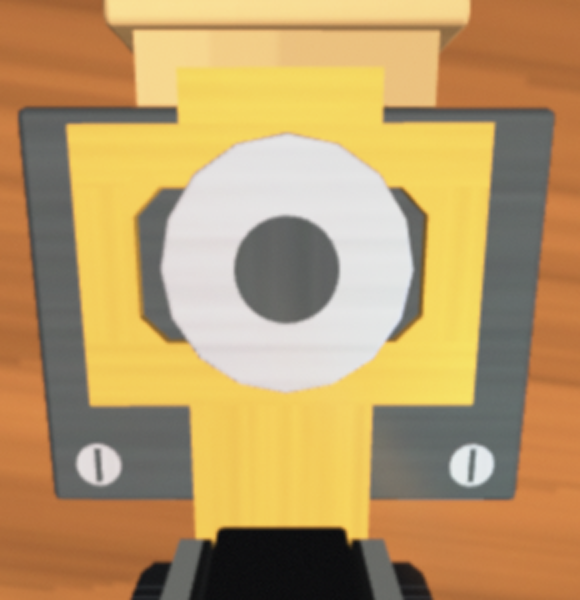

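View pics/s28c.png

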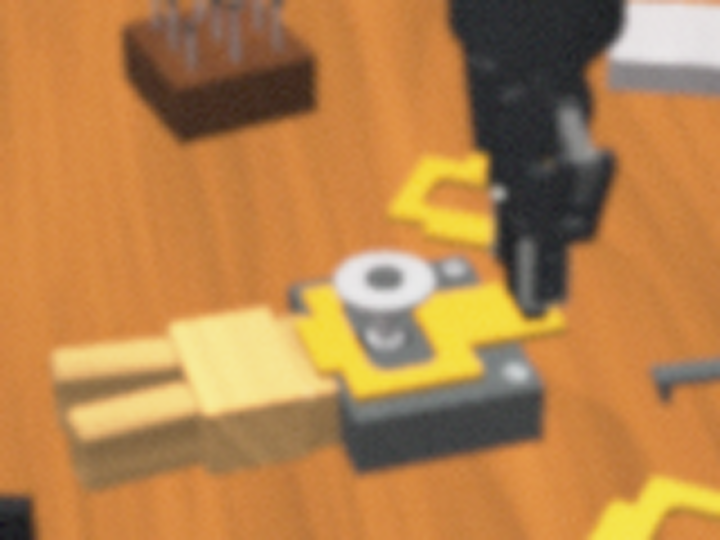

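It is sliding flat under light force. The gap from nose to shoulder is about 7 mm (crop rows 67 to 28), and the edges are parallel. Another 5 mm, then I'll feel for the butt.

Call:
play_rows(moves=[{"x": -0.15,"y": -0.02,"z": 0,"turn": 0,"jaw": 2.5},{"x": -0.15,"y": -0.02,"z": 0,"turn": 0,"jaw": 2.5},{"x": -0.15,"y": -0.02,"z": 0,"turn": 0,"jaw": 2.5},{"x": -0.1,"y": -0.01,"z": 0,"turn": 0,"jaw": 2.5},{"x": 0,"y": 0,"z": 0,"turn": 0,"jaw": 2.5}])

```text
t: 22.48
tool_pos: [0.5703, 0.0065, 0.0459]
tool_rot: [-1.569, -0.103, 0.101]
contact_force: [3.3, -0.2, 5.0]
opening: 0.0293
```

Call:
play_rows(moves=[{"x": -0.1,"y": -0.01,"z": 0,"turn": 0,"jaw": 2.5},{"x": 0,"y": 0,"z": 0,"turn": 0,"jaw": 2.5}])

```text
t: 22.65
tool_pos: [0.5694, 0.0063, 0.0459]
tool_rot: [-1.569, -0.103, 0.101]
contact_force: [4.1, 0.9, 5.4]
opening: 0.0297
```

```bash
python3 - <<'E'
from fit import *
o=st();dw=snap("wrist","w29");st()
cv2.imwrite("pics/w29c.png",cv2.resize(dw["img"][20:320,180:470],None,fx=2,fy=2,interpolation=2)[...,::-1])
E
```

```text
t 22.65 tcp [56.94  0.63  4.59] approach [ 0.002 -0.    -1.   ] jaw heading 97.43 F [4.1 0.9 5.4] T [ 0.12 -0.45  0.07] open 29.7 q6 -1.82
t 22.70 tcp [56.94  0.63  4.59] approach [ 0.001 -0.    -1.   ] jaw heading 97.43 F [3.9 0.9 5.6] T [ 0.09 -0.44  0.  ] open 29.7 q6 -1.82
```

View pics/w29c.png

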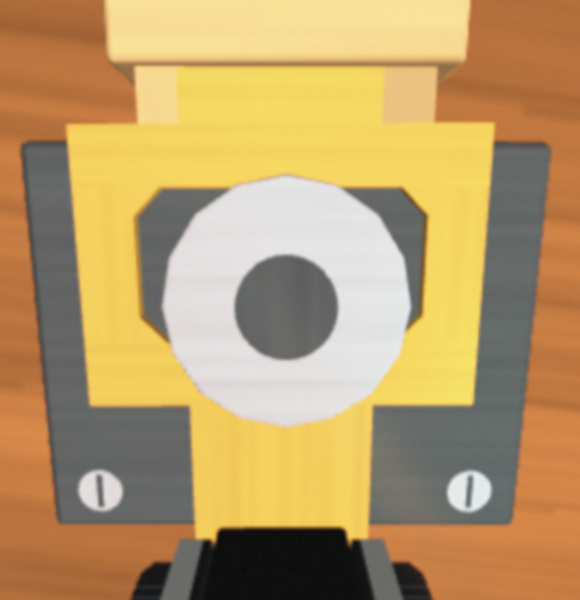

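The nose is almost at the shoulder (crop row ~66). I'll ease z slightly and feel in 0.5 mm steps.

Call:
play_rows(moves=[{"x": -0.05,"y": -0.01,"z": 0.03,"turn": 0,"jaw": 2.5},{"x": 0,"y": 0,"z": 0,"turn": 0,"jaw": 2.5}])

```text
t: 22.87
tool_pos: [0.5686, 0.0063, 0.0459]
tool_rot: [-1.569, -0.102, 0.101]
contact_force: [3.6, -0.4, 5.2]
opening: 0.0294
```

Call:
play_rows(moves=[{"x": -0.05,"y": 0,"z": 0,"turn": 0,"jaw": 2.5},{"x": 0,"y": 0,"z": 0,"turn": 0,"jaw": 2.5}])

```text
t: 23.03
tool_pos: [0.5685, 0.0063, 0.0459]
tool_rot: [-1.569, -0.103, 0.1]
contact_force: [4.7, 0.6, 3.4]
opening: 0.0297
```

Call:
play_rows(moves=[{"x": -0.05,"y": -0.01,"z": 0,"turn": 0,"jaw": 2.5},{"x": 0,"y": 0,"z": 0,"turn": 0,"jaw": 2.5}])

```text
t: 23.2
tool_pos: [0.5685, 0.0062, 0.046]
tool_rot: [-1.569, -0.104, 0.099]
contact_force: [6.8, 0.1, 2.6]
opening: 0.0295
```

TCP x has stopped at 56.85 while Fx climbs to 7 N, so the nose is butting. A look before release.

Call:
play_rows(moves=[{"x": -0.04,"y": 0,"z": 0,"turn": 0,"jaw": 2.5},{"x": 0,"y": 0,"z": 0,"turn": 0,"jaw": 2.5}])

```text
t: 23.37
tool_pos: [0.5684, 0.0062, 0.0461]
tool_rot: [-1.569, -0.105, 0.098]
contact_force: [6.7, 0.8, 3.1]
opening: 0.0296
```

```bash
python3 - <<'E'
from fit import *
o=st();dw=snap("wrist","w30");e=snap("side","s30");st()
cv2.imwrite("pics/w30c.png",cv2.resize(dw["img"][20:220,220:430],None,fx=3,fy=3,interpolation=2)[...,::-1])
a=cv2.resize(e["img"][200:285,220:350],None,fx=5.5,fy=5.5,interpolation=2);cv2.imwrite("pics/s30c.png",a[...,::-1])
E
```

```text
t 23.37 tcp [56.84  0.62  4.61] approach [ 0.004 -0.    -1.   ] jaw heading 97.41 F [6.7 0.8 3.1] T [ 0.15 -1.12 -0.07] open 29.6 q6 -1.82
t 23.47 tcp [56.84  0.62  4.61] approach [ 0.004 -0.    -1.   ] jaw heading 97.41 F [8.  0.8 2.8] T [ 0.12 -1.08 -0.07] open 30.0 q6 -1.82
```

View pics/w30c.png

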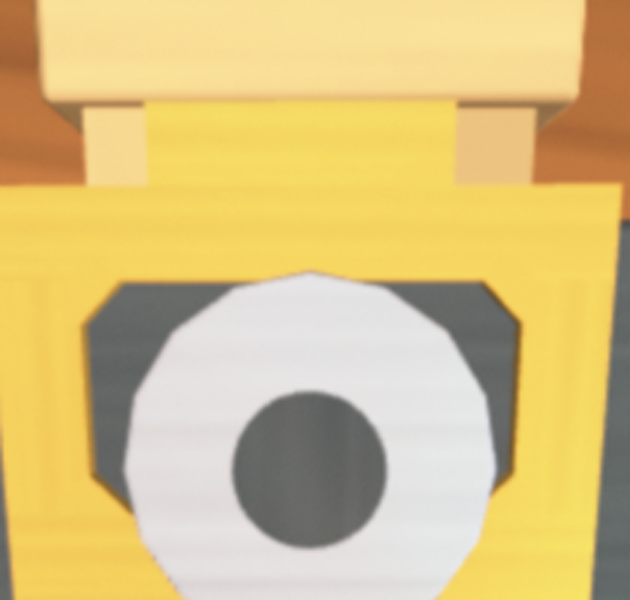

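View pics/s30c.png

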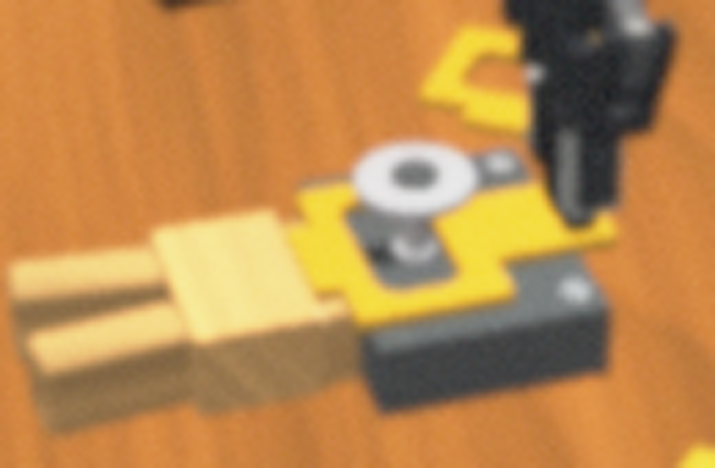

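The nose butts the shoulder along its whole width, but sits about 1 mm to the image left of the tang's centre (nose 145–457, tang 84–535 in the crop). I'll ease off, nudge 1 mm in +y, and re-seat.

Call:
play_rows(moves=[{"x": 0.2,"y": 0.03,"z": 0,"turn": 0,"jaw": 2.5},{"x": 0,"y": 0.1,"z": 0,"turn": 0,"jaw": 2.5},{"x": -0.1,"y": -0.01,"z": 0,"turn": 0,"jaw": 2.5},{"x": -0.05,"y": -0.01,"z": 0,"turn": 0,"jaw": 2.5},{"x": 0,"y": 0,"z": 0,"turn": 0,"jaw": 2.5}])

```text
t: 23.88
tool_pos: [0.5685, 0.0065, 0.046]
tool_rot: [-1.57, -0.104, 0.1]
contact_force: [6.3, -2.0, 3.6]
opening: 0.0298
```

Call:
play_rows(moves=[{"x": -0.05,"y": -0.01,"z": 0,"turn": 0,"jaw": 2.5},{"x": 0,"y": 0,"z": 0,"turn": 0,"jaw": 2.5}])

```text
t: 24.05
tool_pos: [0.5684, 0.0065, 0.0462]
tool_rot: [-1.57, -0.105, 0.099]
contact_force: [6.7, -2.0, 2.9]
opening: 0.0298
```

```bash
python3 - <<'E'
from fit import *
o=st();dw=snap("wrist","w31")
cv2.imwrite("pics/w31c.png",cv2.resize(dw["img"][20:220,220:430],None,fx=3,fy=3,interpolation=2)[...,::-1])
E
```

```text
t 24.05 tcp [56.84  0.65  4.62] approach [ 0.004 -0.001 -1.   ] jaw heading 97.45 F [ 6.7 -2.   2.9] T [-0.18 -1.06  0.11] open 29.8 q6 -1.82
```

View pics/w31c.png

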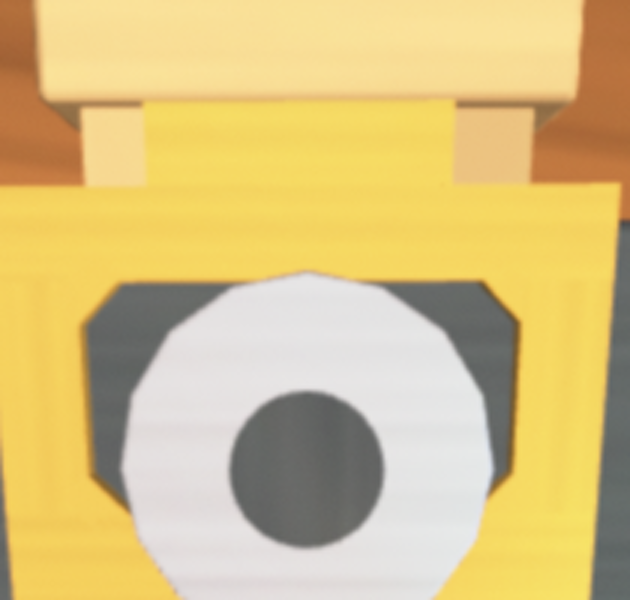

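Square contact is kept and the sideways offset is under 1 mm, which I accept. Release now: open slowly, then raise straight up.

Call:
play_rows(moves=[{"x": 0,"y": 0,"z": 0,"turn": 0,"jaw": 2.95},{"x": 0,"y": 0,"z": 0,"turn": 0,"jaw": 3.05},{"x": 0,"y": 0,"z": 0,"turn": 0,"jaw": 3.3},{"x": 0,"y": 0,"z": 0,"turn": 0,"jaw": 4},{"x": 0,"y": 0,"z": 0,"turn": 0,"jaw": 5},{"x": 0,"y": 0,"z": 0,"turn": 0,"jaw": 5},{"x": 0,"y": 0,"z": 0,"turn": 0,"jaw": 5}])

```text
t: 24.68
tool_pos: [0.5662, 0.0073, 0.045]
tool_rot: [-1.568, -0.101, 0.103]
contact_force: [0.2, -0.6, 0.8]
opening: 0.0499
```

```bash
python3 - <<'E'
from fit import *
o=st();dw=snap("wrist","w32")
cv2.imwrite("pics/w32c.png",cv2.resize(dw["img"][20:400,160:480],(640,600) if 0 else None,fx=1.55,fy=1.55,interpolation=2)[...,::-1])
E
```

```text
t 24.68 tcp [56.62  0.73  4.5 ] approach [-0.002  0.    -1.   ] jaw heading 97.43 F [ 0.2 -0.6  0.8] T [ 0.06 -0.01 -0.04] open 49.9 q6 -1.82
```

View pics/w32c.png

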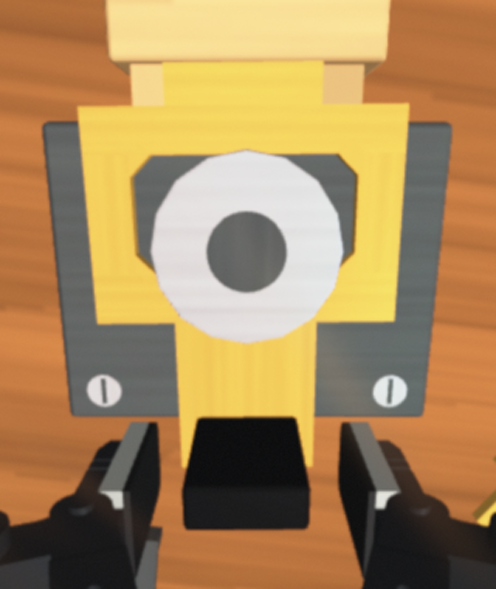

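The jaws stand clear of the lug on both sides and the plate stayed put. Retreating upward.

Call:
play_rows(moves=[{"x": 0,"y": 0,"z": 0.8,"turn": 0,"jaw": 5},{"x": 0,"y": 0,"z": 1.5,"turn": 0,"jaw": 5},{"x": 0,"y": 0,"z": 2,"turn": 0,"jaw": 5},{"x": 0,"y": 0,"z": 2.5,"turn": 0,"jaw": 5},{"x": 0,"y": 0,"z": 3,"turn": 0,"jaw": 5},{"x": 0,"y": 0,"z": 3,"turn": 0,"jaw": 5},{"x": 0,"y": 0,"z": 2,"turn": 0,"jaw": 5},{"x": 0,"y": 0,"z": 0,"turn": 0,"jaw": 5}])

```text
t: 25.4
tool_pos: [0.5702, 0.0069, 0.2009]
tool_rot: [-1.57, -0.111, 0.093]
contact_force: [-0.1, -0.1, 0.4]
opening: 0.0501
```

Call:
play_rows(moves=[{"x": 0,"y": 4,"z": 1,"turn": 0,"jaw": 5},{"x": 0,"y": 4,"z": 1,"turn": 0,"jaw": 5},{"x": 0,"y": 4,"z": 1,"turn": 0,"jaw": 5},{"x": 0,"y": 4,"z": 0,"turn": 0,"jaw": 5},{"x": 0,"y": 4,"z": 0,"turn": 0,"jaw": 5},{"x": 0,"y": 4,"z": 0,"turn": 0,"jaw": 5},{"x": 0,"y": 4,"z": 0,"turn": 0,"jaw": 5},{"x": 0,"y": 0,"z": 0,"turn": 0,"jaw": 5}])

```text
t: 26.07
tool_pos: [0.5654, 0.2932, 0.2226]
tool_rot: [-1.566, -0.106, 0.108]
contact_force: [0.6, -0.8, -0.7]
opening: 0.0502
```

```bash
python3 - <<'E'
from fit import *
o=st();dt=snap("top","t33");e=snap("side","s33")
a=cv2.resize(e["img"][210:285,215:350],None,fx=5.5,fy=5.5,interpolation=2);cv2.imwrite("pics/s33c.png",a[...,::-1])
a=cv2.resize(dt["img"][190:345,265:400],None,fx=3.8,fy=3.8,interpolation=2);cv2.imwrite("pics/t33c.png",a[...,::-1])
s0=cv2.imread("pics/top0.png").astype(int);d=np.abs(s0-dt["img"][...,::-1].astype(int)).max(2)
for nm,b in dict(bur=(130,240,205,315),block=(140,105,205,165),dish=(465,100,520,155),file=(325,45,355,190),pl2=(375,145,445,220),pl3=(380,330,460,395),pl4=(200,175,275,240)).items():
    c0,r0,c1,r1=b;print(nm,(d[r0:r1,c0:c1]>60).sum())
E
```

```text
t 26.07 tcp [56.54 29.32 22.26] approach [-0.002  0.002 -1.   ] jaw heading 97.79 F [ 0.6 -0.8 -0.7] T [-0.01  0.04  0.01] open 50.2 q6 -1.35
bur 0
block 0
dish 0
file 0
pl2 0
pl3 0
pl4 0
```

View pics/t33.png

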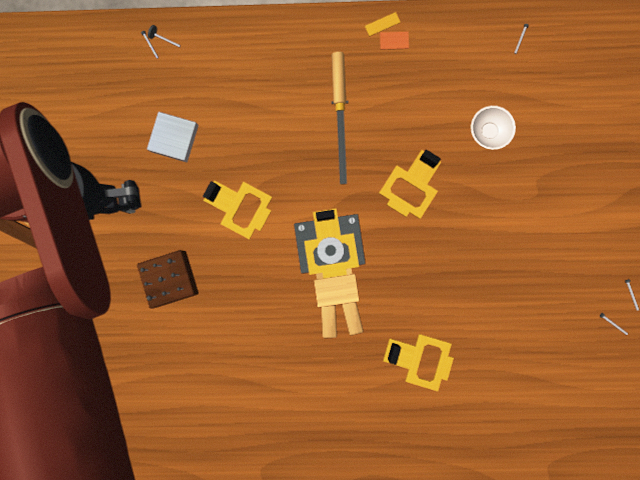

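View pics/t33c.png

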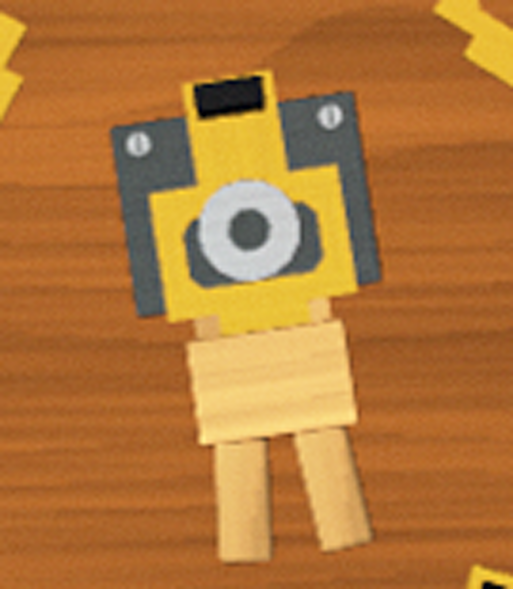

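View pics/s33c.png

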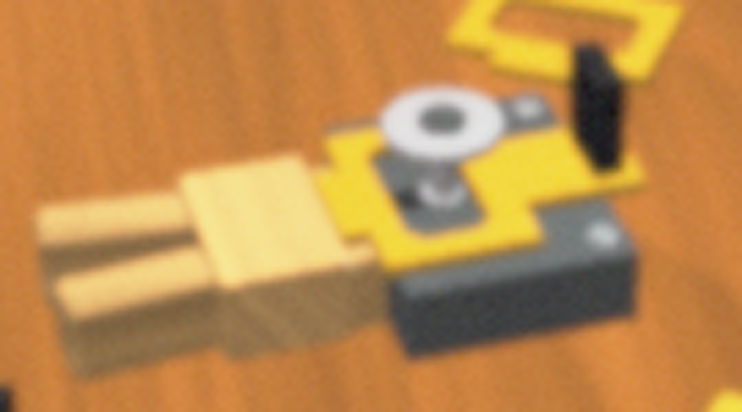

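The plate lies flat with its nose against the shoulder and the head over the eye. The bystanders and the other plates show zero changed pixels. One last check on squareness, then hand in.

```bash
python3 - <<'E'
from fit import *
D=snap("top");m=yel(D["img"]);B=np.zeros_like(m);B[200:285,290:375]=1;m*=B
a=np.linspace(0,6.28,60);hd=np.array([.5100,-.0022,.0601])
w=np.zeros((480,640),np.uint8);cv2.fillPoly(w,[np.round(proj(D,np.c_[hd[0]+.023*np.cos(a),hd[1]+.023*np.sin(a),0*a+.0601])).astype(int)],1);w=1-w.astype(float)
w[275:]=0
M=np.array([.5063,-.0031]);ym=np.radians(7.5)
def cost(p):return (np.abs(plate_mask(D,Rz(p[2]),np.array([p[0],p[1],.030]))-m)*w*B).sum()
x0=[*(M+Rz(ym)[:2,:2]@[-.002,0]),ym];sim=np.array([x0]+[np.add(x0,e) for e in ([.003,0,0],[0,.003,0],[0,0,.03])])
r=minimize(cost,x0,method="Nelder-Mead",options=dict(initial_simplex=sim,xatol=1e-4,fatol=1e-2));d=Rz(ym)[:2,:2].T@(r.x[:2]-M)
print("plate in mount mm",np.round(d*1e3,2),"yaw diff",np.degrees(r.x[2]-ym),r.fun/m.sum())
E
```

```text
plate in mount mm [-1.46 -0.4 ] yaw diff 0.3119814492594337 0.12359795865513608
```

```bash
python3 - <<'E'
from station import finish_job
print(finish_job())
E
```

```text
the job is handed in; nothing more can be done
None
```

The latch plate is locked home on the bench pin: nose over the tang and butted against the shoulder, plate flat on the deck, gripper clear. I handed it in at about 26 s; no verdict is reported.

**How it went:**
- **Plate:** I used the one farthest to the robot's right, at about (0.455, −0.263).
- **Grip, differs from your note:** I held the lug across its 30 mm width, not its 12 mm thickness. The moves can only turn about z, so the plate had to swing between the pads to tilt.
- **Way in:** The plate was set to about 24°, lug high, with its nose resting on the bench. I felt the head's top with the lug side, backed up about 1.6 mm and slid the nose side in under the head to the shank. Touching the head slipped the tilt to about 22°, slightly under the 24–28° you asked for, but it still cleared.
- **Levelling and slide:** I levelled the plate onto the deck and slid it towards the pin until the nose butted, then released. For about the first 4 mm of the slide it was carried roughly 1 mm above the deck, until I lowered it.

**Last checks:**
- **Position:** Fitted from the top picture, the plate is at x ≈ −1.5 mm in mount axes (ideal −2), 0.4 mm to the side and 0.3° off square. The x gap is within camera error, and contact was felt: the arm stopped while the force rose to 7–8 N.
- **Sideways offset:** The wrist view suggested nearly 1 mm rather than 0.4 mm. A 1 mm nudge to correct it hardly moved the plate, so I left it.
- **Forces:** The readings I took stayed at or below about 8 N.
- **Other things:** The bystanders and the other three plates showed no changed pixels in the top picture.

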